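# Hang a two-piece cup hanger on the kitchen rail

### The job

Put the hanging cup away: take the steel hanger with the red grip off its little stand and hang it by its hook on the steel rail, in the free stretch between the skimmer and the wooden spoon. Once it hangs there on its own, hang the blue cup by its hook from the hanger's lower wire loop, so that both hang still in a chain with the cup upright and clear of the counter. Leave the other kitchen things where they are.

Things in the scene. Friction and masses are not known exactly. Their poses are not given: they have to be found in the camera images.
- rail: Fixed free-standing steel rail, yaw varies by 0.2 rad. Origin on the counter below the bar's middle; z up, y along the bar, x away from the robot. Round bar 12 mm thick, 580 mm long, axis 315 mm up; its ends bend 60 mm back (+x) to 16 mm posts on 64 mm feet. Skimmer and spoon hang on it about 195 mm either side of the middle, in either order.
- rail_mid (a point): Middle of the rail's bar, on its axis, 315 mm above the counter; axes as rail.
- stand: Small fixed stand that holds the hanger at first, at the left of the work area: bar 12 mm thick, 110 mm long, along y, axis 175 mm up; its ends bend 50 mm back (+x) to 12 mm posts on a wooden foot 100 x 140 x 12 mm. Origin on the counter below the bar's middle; x away from the robot, to within 0.3 rad.
- hanger_hook (a point): Hook of the hanger (0.12 kg, 146 mm tall, 60 wide), steel strip 24 mm wide bent like a roof; this point is the centre of the 12 mm bar it sits on. Hanging: z up, y along the bar, x away from the robot. Reaches 16 mm above the point; shank on the -x side, free end on the +x side to 21 mm below it; 27 mm gap, open below. It swings freely, may lean a few degrees. Not reported while held.
- hanger_grip (a point): Centre of the red plastic grip on the hanger's -x side (towards the robot): a block 12 mm thick in y (the grasp width), 24 mm high, reaching 47 mm out from the shank, which is at x = 0 from 45 mm below hanger_hook down. At (-32, 0, -60) mm from hanger_hook in the hanger's axes.
- hanger_loop (a point): Middle of the lower bar of the hanger's wire loop, on its axis, at (0, 0, -126) mm from hanger_hook. Bar 8 mm thick, along y. The loop is a closed upright rectangle in the hanger's y-z plane; its opening above this bar is 44 mm wide in y and 48 mm high. The cup's hook goes in from the -x side, then down over the bar.
- cup_hook (a point): Hook on top of the blue cup, steel strip 20 mm wide bent like a roof; this point is the centre of the 8 mm bar it is to sit on, on the cup's axis, 128 mm above its bottom. z up, x away from the robot. Reaches 12 mm above the point; shank on the -x side, free end on the +x side to 15 mm below it; 21 mm gap, open below. A wire bail 74 mm wide (y) starts 30 mm below. Not reported while held.
- cup_grip (a point): Centre of the free part of the cup's yellow handle, a block 12 mm thick in y (the grasp width), 30 mm high, standing out from the cup's wall to 66 mm from the cup's axis on the -x side (towards the robot). It lies at (-50, 0, -84) mm from cup_hook, so 44 mm above the counter as the cup stands.
- cup_mid (a point): Centre of the cup, on its axis, 32 mm above its bottom, 96 mm below cup_hook. Cup 66 mm across the rim, 64 mm tall, 0.16 kg with hook; at first it stands upright on the counter at the right of the work area.
- skimmer: Perforated steel skimmer hanging on the rail; origin at the centre of the rail's bar; disc 84 mm across, hangs 230 mm down. Bystander.
- spoon: Wooden spoon hanging on the rail; origin at the centre of the rail's bar; 48 mm wide, hangs 214 mm down. Bystander.
- jug: Clear plastic measuring jug, 100 mm across, 120 mm tall, handle at its +y; origin under its centre. Bystander behind the rail.
- saucer: White ceramic saucer, 140 mm across, 18 mm high; origin under its centre. Bystander in front of the rail.
- tin: Closed copper-coloured tin, 94 mm across, 105 mm tall; origin under its centre. Bystander behind the rail.
- mug: Blue mug, 76 mm across, 90 mm tall; origin under its centre. Bystander behind the rail.
- mill: Dark wooden pepper mill, 54 mm across, 150 mm tall; origin under its centre. Bystander at the right.

How it is judged (in metres and radians):
On the way, in this order (a step that is already met when the one before it is completed fails the run):
1. the hanger hangs by its hook on the rail between skimmer and spoon, let go (x of hanger_hook in the frame of rail_mid between -0.012 and 0.012 m and z of hanger_hook in the frame of rail_mid between -0.006 and 0.014 m and y of hanger_hook in the frame of rail_mid between -0.14 and 0.14 m and contact force between hanger and rail above 0.3 N and angle between hanger_hook's own z axis and vertical below 0.35 rad and contact force between the fingers and hanger below 0.05 N), for 0.2 s.
2. the cup's hook sits on the bar of the hanger's loop (x of cup_hook in the frame of hanger_loop between -0.01 and 0.01 m and z of cup_hook in the frame of hanger_loop between -0.006 and 0.012 m and y of cup_hook in the frame of hanger_loop between -0.02 and 0.02 m and contact force between cup and hanger above 0.4 N and angle between cup_hook's own z axis and vertical below 0.35 rad and height (world z) of cup_mid above 0.06 m), for 0.1 s.
At the end, for the whole second after the job is handed in: The hanger's hook sits on the rail (12 mm in x, -6 to 14 mm in z) within 140 mm of its middle; the cup's hook sits on the bar of the hanger's loop (10 mm in x, 20 mm in y, -6 to 12 mm in z); both lean under 0.35 rad, are let go and slower than 0.05 m/s; cup clear of the counter (all of step 1 and all of step 2 and linear speed of each of cup, hanger below 0.05 m/s and contact force between the fingers and cup below 0.05 N); the robot touches nothing.
It fails at once if the skimmer or the spoon is shoved more than 50 mm along or off the rail (distance of any of skimmer, spoon from where it was at the start of the episode above 0.05 m).
It fails at once if the jug, saucer, tin, mug or mill is pushed more than 50 mm (distance of any of jug, saucer, tin, mug, mill from where it was at the start of the episode above 0.05 m).
It also fails if it takes over 72 s, if anything falls off the work surface, if the arm or the gripper's body presses on something with over 40 N, if the wrist force passes 120 N, or if a joint passes its speed limit or range.

### The arm

A 6-joint arm with a two-finger parallel gripper is mounted at the origin on the work surface. World frame = base frame: x ahead of the robot, y to its left, z up, the work surface at z = 0. Lengths are in mm, angles in degrees, forces in N, time in s.
With the tool pointing down it reaches from about 300 to 850 mm from the base axis. Payload 4.2 kg.
Tool frame: the origin (TCP) lies midway between the tips of the shut fingers; the grasp point (between the pads) lies 19 mm behind it; z points along the fingers, x is the direction in which the jaws open and shut, and the axes are right-handed (so a half turn about z gives the same grasp; the last joint's range is limited). The gripper opens to 91 mm and grips with 3 to 60 N. Pads are 32 mm wide; open, the fingers measure 118 mm over their backs; the gripper's body (76 mm by 178 mm) begins 60 mm behind the grasp point.
Start: joints at [64.343, 18.312, 89.639, -0, 72.044, -1.146], TCP at [238.555, 523.197, 213.976] pointing down, gripper open.
Joint ranges: [-177.97, 177.97], [-48.28, 115.42], [12.27, 149.76], [-77.06, 257.06], [2.81, 150.46], [-146.56, 146.56]. Speed limits (degrees/s): [147.25, 147.25, 180, 180, 180, 180].

### API

Orientations are given as [roll, pitch, yaw] about the fixed x, y, z axes, in that order (R = Rz(yaw) Ry(pitch) Rx(roll)).
In Python, from workcell import env gives the robot as it stands. The module is installed in compiled form; this text tells all that it offers.
- The arm moves only by the tool drive_tool, never from a script. Its argument "series" is a list of rows, each a list of 3 entries, a list of its own where there are three numbers: the closure, from 0 (fully open) to 1 (shut), then the shift along the tool's x, y, z in mm, then the turn, a rotation vector about the tool's x, y, z in rad. In form: [[gripper, [dx, dy, dz], [rx, ry, rz]], ...]. A call has exactly 5 rows; each row is the pose to reach, as a shift and turn from the pose commanded when the call began, along the tool's axes at that moment; what a row does not reach only later rows make up. A row lasts 1/10 s, in which the tool goes at most 50 mm and 8.59 degrees, less where a joint would pass 70% of its speed; a pose out of reach is approached as far as the arm can. A call with a gripper value outside its range is refused whole. The fingers move at their own pace and stop on an object; "squeeze" is the grip in N (left out, the last holds). Time passes only in rows, so rows that repeat a pose let the fingers close, or fill a call up. It gives the time, the measured TCP pose, the force and the opening at its end, in the units of the state.
- env.state(): the state, without advancing time (a new reading comes with each control period).
- env.grab_frame(name): name is "scene" or "top" or "wrist"; returns a dict with "image" (400x640x3 uint8, red, green, blue), "K" (3x3 intrinsics, pixels), "origin" and "orientation" of the camera in the world. Camera axes: x right, y down, z forward; pixel columns grow to the right and rows downward; lengths in mm; the calibration is good to about 2 mm. A picture is of the moment at which its call begins. There is no depth.
- env.job_done(): hands the job in, once; it reports no verdict.
The state is a dict: "time_s": time; "qpos": joint angles; "qvel": joint speeds; "effort": joint torques, N m; "ee_pos": TCP position; "ee_rot": TCP orientation; "force": force on the tool from outside, world axes, zero at the start; "torque": the same for the moment, N m; "gripper_width": finger opening in mm.
Only numpy, scipy, OpenCV 4.12 (cv2) and the standard library are available. Lean on these libraries where they do the work, as an engineer would, in place of code of your own. Each camera call takes 0.05 s, during which the arm holds its last target.

## Working session

There is one attempt and no reset: what is moved stays moved. The work goes in short steps, Python scripts to look and compute and a tool call to move; the robot and the scene stay as the last step left them, time stands still between calls to the robot, and variables do not carry over. Pictures are saved under pics/ and viewed, and the job is handed in when it is done.

Besides the shell and the picture viewer there is one more tool, called after "Call:" as name(argument=value, ...) on one line, values as JSON. drive_tool: Moves the arm, as the interface text tells. Its arguments: {"type":"object","properties":{"series":{"type":"array","items":{"type":"array"}},"squeeze":{"type":"number"}},"required":["series"]}

```bash
mkdir -p pics; cat > h.py <<'E'
from workcell import env
import numpy as np, cv2
def grab(n,f):
    d=env.grab_frame(n); cv2.imwrite('pics/'+f,d['image'][:,:,::-1]); return d
E
python3 - <<'E'
from h import *
import pickle
D={n:grab(n,n+'0.png') for n in['scene','top','wrist']}
pickle.dump(D,open('d0.pkl','wb'))
for n in D: print(n,D[n]['K'].tolist(),D[n]['origin'],D[n]['orientation'])
print(env.state())
E
```

```text
scene [[462.52868982312316, 0.0, 316.2566558166634], [0.0, 462.52868982312316, 196.78197920985951], [0.0, 0.0, 1.0]] [1212.15485445  807.54315638  908.17837659] [-123.63942184    0.23835042  144.70634175]
top [[428.7629118436647, 0.0, 314.72412468152794], [0.0, 428.7629118436647, 200.04437294172902], [0.0, 0.0, 1.0]] [ 333.32012779  -42.09624522 1492.57547611] [-1.68428451e+02  3.79736404e-02 -9.47168948e+01]
wrist [[293.30391667647194, 0.0, 319.82470530241346], [0.0, 293.30391667647194, 195.96280558927617], [0.0, 0.0, 1.0]] [177.59673317 551.53149941 383.02026071] [1.66243660e+02 1.88967819e-02 6.55296158e+01]
{'time_s': 0.15, 'qpos': array([ 6.43420207e+01,  1.83428864e+01,  8.96891934e+01, -1.24091814e-03,
        7.20446027e+01, -1.14487692e+00]), 'qvel': array([ 0.01318703, -0.10095858, -0.28202352, -0.04328668, -0.11739692,
        0.02611529]), 'effort': array([ 5.96922582e-04, -4.12774980e+01, -2.32154167e+01,  7.26872496e-02,
        4.33642056e-02, -7.74262207e-05]), 'ee_pos': array([238.40182148, 522.83657318, 213.32467551]), 'ee_rot': array([-1.79999648e+02,  7.66907579e-02,  6.54872812e+01]), 'force': array([ 0.43825338, -0.35569008, -0.28901841]), 'torque': array([ 0.05356703, -0.07915569,  0.04592194]), 'gripper_width': 90.99175704113588}
```

View pics/scene0.png

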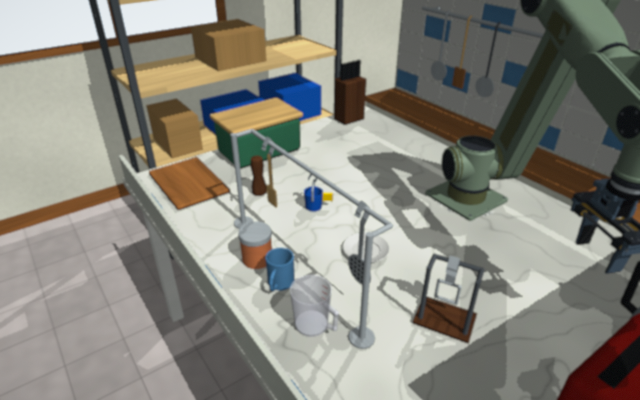

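View pics/top0.png

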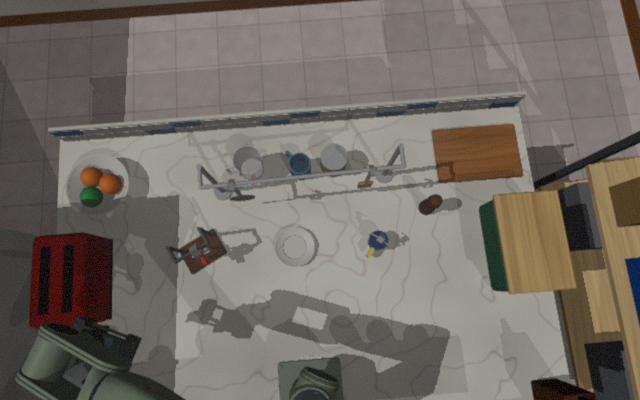

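View pics/wrist0.png

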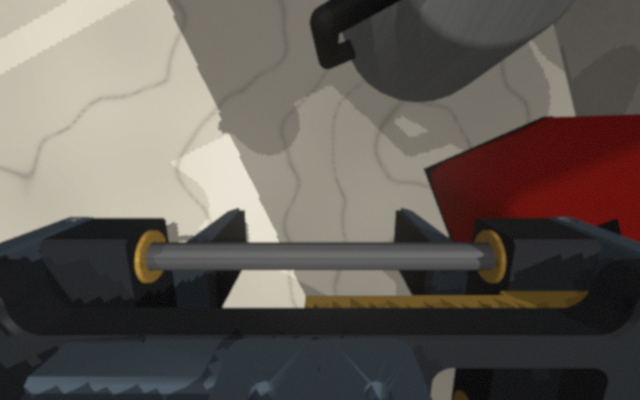

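```bash
cat >> h.py <<'E'
from scipy.spatial.transform import Rotation as Ro
def RR(o): return Ro.from_euler('xyz',o,degrees=True).as_matrix()
def ray(d,uv):
    K=d['K']; v=RR(d['orientation'])@np.array([(uv[0]-K[0,2])/K[0,0],(uv[1]-K[1,2])/K[1,1],1]); return np.array(d['origin']),v
def onz(d,uv,z):
    o,v=ray(d,uv); return o+v*(z-o[2])/v[2]
def proj(d,p):
    q=RR(d['orientation']).T@(np.array(p)-d['origin']); q=d['K']@q; return q[:2]/q[2]
def tri(d1,a,d2,b):
    o1,v1=ray(d1,a);o2,v2=ray(d2,b);v1=v1/np.linalg.norm(v1);v2=v2/np.linalg.norm(v2)
    s=np.linalg.lstsq(np.c_[v1,-v2],o2-o1,rcond=None)[0];p,q=o1+s[0]*v1,o2+s[1]*v2
    return (p+q)/2,np.linalg.norm(p-q)
def crop(d,x0,y0,x1,y1,s,f):
    im=d['image'][y0:y1,x0:x1,::-1]; cv2.imwrite('pics/'+f,cv2.resize(im,None,fx=s,fy=s,interpolation=cv2.INTER_CUBIC))
E
python3 - <<'E'
from h import *
import pickle
D=pickle.load(open('d0.pkl','rb'))
crop(D['top'],160,220,260,280,8,'t_stand.png')
crop(D['top'],190,130,420,210,3.4,'t_rail.png')
crop(D['top'],340,210,440,280,8,'t_cup.png')
crop(D['scene'],400,230,500,300,8,'s_stand.png')
crop(D['scene'],225,120,400,250,4.5,'s_rail.png')
E
```

```text
(no output)
```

View pics/t_stand.png

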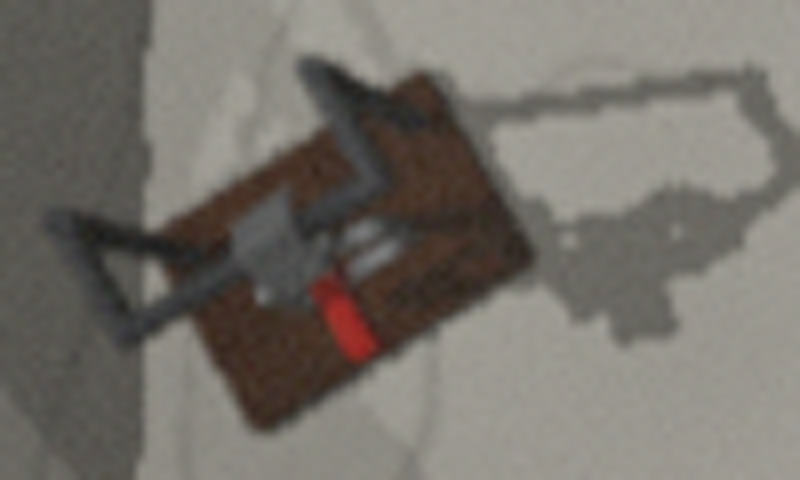

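View pics/t_rail.png

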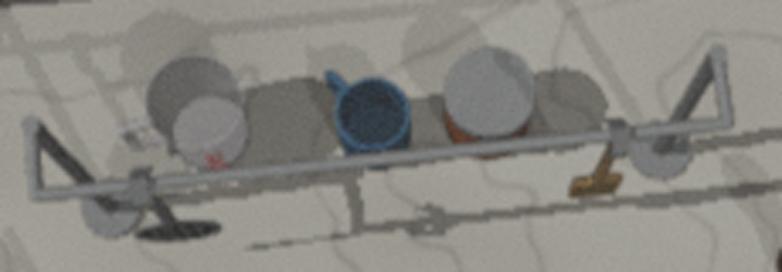

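View pics/t_cup.png

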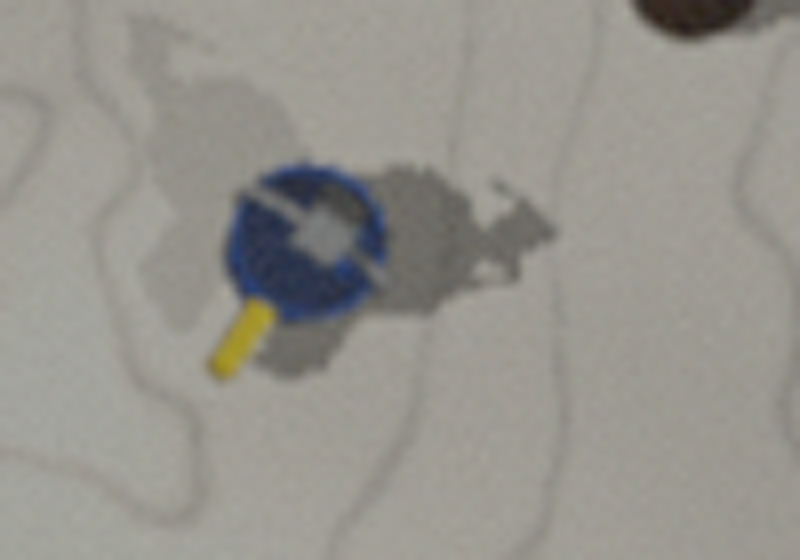

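View pics/s_stand.png

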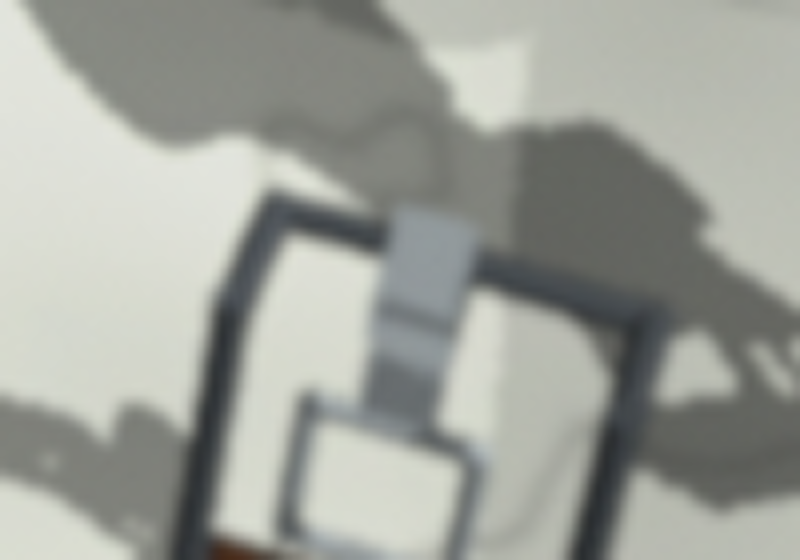

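View pics/s_rail.png

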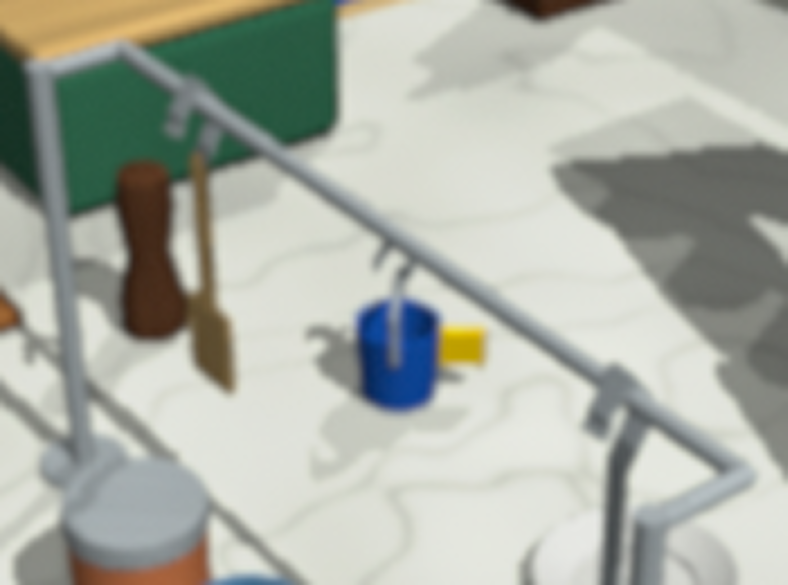

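```bash
python3 - <<'E'
from h import *
import pickle
np.set_printoptions(precision=1,suppress=True)
D=pickle.load(open('d0.pkl','rb'));T=D['top'];S=D['scene']
c=lambda x,y,s,x0,y0:np.array([x/s+x0,y/s+y0])-0.5*(1-1/s)*0
tr=lambda x,y:c(x,y,3.4,190,130); ts=lambda x,y:c(x,y,8,160,220); tc=lambda x,y:c(x,y,8,340,210)
sr=lambda x,y:c(x,y,4.5,225,120); ss=lambda x,y:c(x,y,8,400,230)
for n,a,b in[('railL',tr(37,193),sr(745,478)),('railR',tr(726,125),sr(125,50))]:
    print(n,onz(T,a,315),onz(S,b,315),tri(T,a,S,b))
print('skim,spoon',onz(T,tr(140,186),315),onz(T,tr(617,137),315))
A,B=onz(T,tr(37,193),315),onz(T,tr(726,125),315); print('yaw',np.degrees(np.arctan2(-(A-B)[0],(A-B)[1])),np.linalg.norm(A-B),(A+B)/2)
for n,a,b in[('stL',ts(130,338),ss(655,312)),('stR',ts(375,192),ss(278,203))]:
    print(n,onz(T,a,175),onz(S,b,175),tri(T,a,S,b))
A,B=onz(T,ts(130,338),175),onz(T,ts(375,192),175); print('yaw',np.degrees(np.arctan2(-(A-B)[0],(A-B)[1])),np.linalg.norm(A-B),(A+B)/2)
A,B=onz(S,ss(655,312),175),onz(S,ss(278,203),175); print('yawS',np.degrees(np.arctan2(-(A-B)[0],(A-B)[1])),np.linalg.norm(A-B),(A+B)/2)
print('hook',onz(T,ts(275,243),187), onz(S,ss(432,250),187))
print('grip',onz(T,ts(325,280),127),onz(T,ts(362,352),127))
print('cuphook',onz(T,tc(325,232),137),'rim',onz(T,tc(308,242),64),'handle',onz(T,tc(262,308),59),onz(T,tc(220,370),59))
print('cup scene hook',onz(S,sr(398,255),140), 'handle',onz(S,sr(485,330),59),onz(S,sr(440,330),59))
d=cv2.inRange(cv2.cvtColor(T['image'],cv2.COLOR_RGB2HSV),(20,120,80),(35,255,255));ys,xs=np.nonzero(d[230:270,360:385]);print('yel',len(xs),onz(T,(xs.mean()+360,ys.mean()+230),50))
E
```

```text
railL [638.3 255.9 315. ] [636.5 261.4 315. ] (array([636.8, 258.2, 313.5]), np.float64(5.272930374650764))
railR [ 649.3 -321.2  315. ] [ 649.3 -315.7  315. ] (array([ 648.4, -320.6,  313.4]), np.float64(3.070284965271469))
skim,spoon [637.2 170.4 315. ] [ 646.4 -229.1  315. ]
yaw 1.093466728255 577.1513748029375 [643.8 -32.7 315. ]
stL [444.2 373.  175. ] [441.  375.7 175. ] (array([443. , 374.6, 175.3]), np.float64(4.096247250287816))
stR [492.2 278.2 175. ] [493.6 279.4 175. ] (array([492.3, 278.5, 173.7]), np.float64(0.06335977366909795))
yaw 26.83599960858343 106.22549299149667 [468.2 325.6 175. ]
yawS 28.63553151496999 109.80425758836626 [467.3 327.6 175. ]
hook [474.5 313.7 187. ] [484.6 328.3 187. ]
grip [464.7 310.7 127. ] [435.2 297.  127. ]
cuphook [ 467.3 -261.7  137. ] rim [ 470.9 -266.    64. ] handle [ 445.6 -244.6   59. ] [ 421.5 -224.4   59. ]
cup scene hook [ 487.8 -236.9  140. ] handle [ 420.6 -220.9   59. ] [ 447.9 -240.4   59. ]
yel 29 [ 435.7 -234.5   50. ]
```

```bash
cat >> h.py <<'E'
np.set_printoptions(precision=2,suppress=True)
def tool(az,tilt,rollback=0):
    a,t=np.radians(az),np.radians(tilt)  # tilt below horizontal
    z=np.array([np.cos(t)*np.cos(a),np.cos(t)*np.sin(a),-np.sin(t)])
    x=np.array([np.sin(a),-np.cos(a),0]); return np.c_[x,np.cross(z,x),z]
def mv(g,az,tilt):
    "target grasp point, prints shift and turn in tool axes"
    s=env.state(); R0=RR(s['ee_rot']); R1=tool(az,tilt)
    p=np.array(g)+19*R1[:,2]-s['ee_pos']
    print('grasp now',s['ee_pos']-19*R0[:,2],'z',R0[:,2],'F',s['force'],'w',s['gripper_width'],'t',s['time_s'])
    rv=Ro.from_matrix(R0.T@R1).as_rotvec()
    print('shift',R0.T@p,'turn',rv,np.degrees(np.linalg.norm(rv)))
E
python3 - <<'E'
from h import *
mv([330,250,260],27.5,45)
mv([330,250,260],27.5,60)
E
```

```text
grasp now [238.41 522.86 232.32] z [-0. -0. -1.] F [ 0.44 -0.36 -0.29] w 90.99175704113588 t 0.15
shift [-199.7   204.81  -32.97] turn [0.42 0.87 2.1 ] 132.23472231293513
grasp now [238.41 522.86 232.32] z [-0. -0. -1.] F [ 0.44 -0.36 -0.29] w 90.99175704113588 t 0.15
shift [-202.79  202.39  -29.95] turn [0.29 0.58 2.17] 129.9043074904901
```

Call:
drive_tool(series=[[0, [-15, 15, -40], [0, 0, 0.14]], [0, [-40, 40, -40], [0, 0, 0.28]], [0, [-75, 75, -40], [0.06, 0.12, 0.42]], [0, [-105, 105, -40], [0.1, 0.2, 0.56]], [0, [-135, 135, -35], [0.12, 0.24, 0.69]]])

```text
time_s: 0.65
ee_pos: [305.6, 342.5, 249.3]
ee_rot: [-169.8, -10.0, 26.9]
force: [2.0, 0.4, 0.0]
gripper_width: 91.2
```

```bash
python3 -c "
from h import *
mv([330,250,260],27.5,45);print(env.state()['qpos'])"
```

```text
grasp now [304.21 338.02 267.66] z [ 0.07  0.24 -0.97] F [1.99 0.41 0.04] w 91.21222800308739 t 0.65
shift [ -7.05  92.18 -15.12] turn [0.34 0.6  1.45] 92.11294035481458
[ 41.4   -0.17 108.87   8.63  59.34   9.95]
```

Call:
drive_tool(series=[[0, [0, 20, -4], [0.034, 0.06, 0.135]], [0, [0, 40, -7], [0.068, 0.12, 0.27]], [0, [-3, 60, -10], [0.1, 0.18, 0.41]], [0, [-5, 80, -13], [0.135, 0.24, 0.55]], [0, [-7, 92, -15], [0.165, 0.29, 0.69]]])

```text
time_s: 1.15
ee_pos: [342.1, 256.8, 246.0]
ee_rot: [-151.4, -12.5, -15.9]
force: [-0.7, -0.0, -0.5]
gripper_width: 91.3
```

```bash
python3 -c "
from h import *
mv([330,250,240],27.5,45);print(env.state()['qpos'])"
```

```text
grasp now [336.14 249.08 262.3 ] z [ 0.31  0.41 -0.86] F [-0.72 -0.   -0.46] w 91.33244743665155 t 1.15
shift [-4.23  9.68 16.35] turn [0.18 0.32 0.77] 49.08362934594038
[ 24.34 -10.5  123.87  21.83  40.77  23.63]
```

Call:
drive_tool(series=[[0, [-1, 2, 3], [0.033, 0.058, 0.13]], [0, [-2, 4, 6], [0.066, 0.116, 0.26]], [0, [-2, 6, 9], [0.1, 0.174, 0.4]], [0, [-3, 8, 12], [0.132, 0.232, 0.53]], [0, [-4, 10, 16], [0.16, 0.285, 0.66]]])

```text
time_s: 1.65
ee_pos: [342.0, 253.3, 228.2]
ee_rot: [-139.5, -6.6, -47.4]
force: [0.1, 0.3, 0.4]
gripper_width: 91.2
```

```bash
python3 -c "
from h import *
mv([330,250,240],27.5,45);print(env.state()['qpos'])
import pickle
d=grab('wrist','w1.png');pickle.dump(d,open('w1.pkl','wb'))"
```

```text
grasp now [331.76 246.18 242.59] z [ 0.54  0.37 -0.76] F [0.13 0.28 0.44] w 91.21588260916822 t 1.65
shift [-2.35 -0.55  2.32] turn [0.06 0.09 0.27] 16.809896927127795
[ 35.07 -13.79 134.25  -0.36  18.63  80.38]
```

View pics/w1.png

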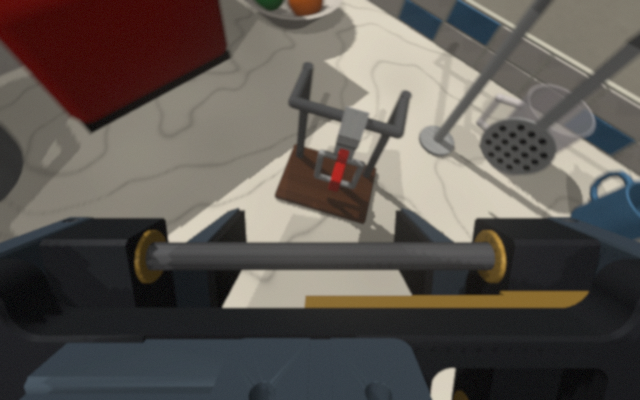

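Call:
drive_tool(series=[[0, [-1, 0, 1], [0.03, 0.045, 0.13]], [0, [-2, 0, 2], [0.06, 0.09, 0.265]], [0, [-2, 0, 2], [0.06, 0.09, 0.27]], [0, [-2, 0, 2], [0.06, 0.09, 0.27]], [0, [-2, 0, 2], [0.06, 0.09, 0.27]]])

```text
time_s: 2.2
ee_pos: [342.5, 255.7, 227.0]
ee_rot: [-135.2, 0.0, -62.2]
force: [0.2, -0.6, 0.1]
gripper_width: 91.2
```

```bash
python3 -c "
from h import *
mv([373,265,200],27.5,45);print(env.state()['qpos'])
import pickle
d=grab('wrist','w2.png');pickle.dump(d,open('w2.pkl','wb'));crop(d,240,20,440,170,4,'w2c.png')
print(d['origin'],d['orientation'])"
```

```text
grasp now [330.69 249.49 240.5 ] z [ 0.62  0.33 -0.71] F [ 0.22 -0.58  0.13] w 91.24443719336372 t 2.2
shift [ 6.07 -3.25 60.21] turn [0. 0. 0.] 0.33365678123312914
[ 44.15 -13.4  136.82 -42.04  17.24 142.56]
[277.54 222.52 394.12] [-148.89    0.07  -62.21]
```

View pics/w2c.png

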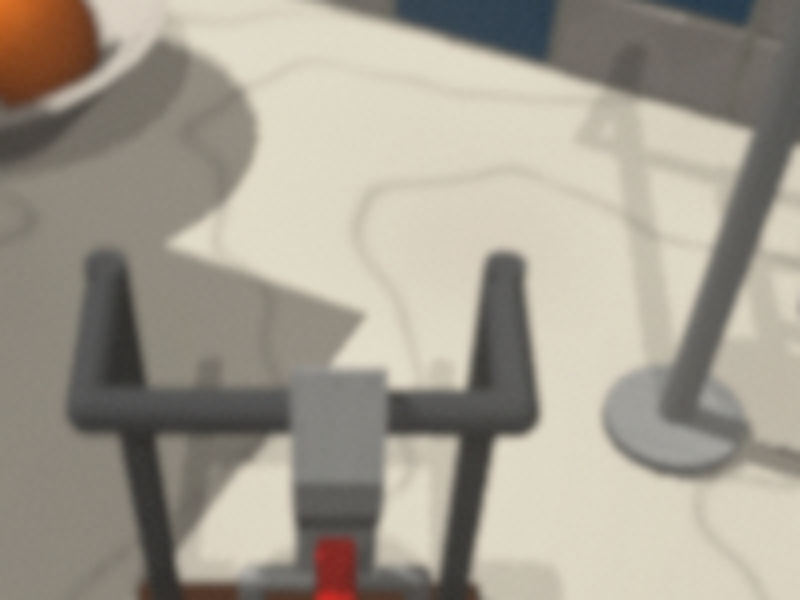

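```bash
python3 - <<'E'
from h import *
import pickle
d=pickle.load(open('w2.pkl','rb'))
f=lambda x,y:(x/4+240,y/4+20)
A,B=onz(d,f(90,411),175),onz(d,f(518,409),175);print(A,B,(A+B)/2,np.linalg.norm(A-B),'yaw',np.degrees(np.arctan2(-(A-B)[0],(A-B)[1])))
print(onz(d,f(290,411),178),onz(d,f(388,411),178))
h=cv2.cvtColor(d['image'],cv2.COLOR_RGB2HSV); m=((h[:,:,0]<8)|(h[:,:,0]>172))&(h[:,:,1]>150); m[:,:300]=0;m[:,380:]=0;m[:130]=0;m[220:]=0
ys,xs=np.nonzero(m)
for y in range(ys.min(),ys.max()+1,4): print(y,xs[ys==y].min(),xs[ys==y].max(), onz(d,((xs[ys==y].min()+xs[ys==y].max())/2,y),127))
crop(d,290,90,390,215,5,'w2d.png')
mv([373,265,200],27.5,55)
E
```

```text
[444.73 377.53 175.  ] [496.52 280.49 175.  ] [470.63 329.01 175.  ] 109.99746426479439 yaw 28.08645468069829
[466.02 330.54 178.  ] [477.56 308.56 178.  ]
155 321 326 [471.17 320.11 127.  ]
159 319 327 [465.69 317.91 127.  ]
163 320 327 [460.83 314.75 127.  ]
167 319 328 [455.8  312.14 127.  ]
171 318 329 [450.85 309.57 127.  ]
175 318 329 [445.99 307.05 127.  ]
179 317 329 [440.96 305.06 127.  ]
183 318 329 [436.52 302.13 127.  ]
187 320 327 [431.9  299.74 127.  ]
191 320 327 [427.36 297.38 127.  ]
195 318 328 [422.65 295.54 127.  ]
grasp now [330.35 249.78 240.33] z [ 0.62  0.33 -0.71] F [ 0.   -0.76  0.48] w 91.13675180269702 t 2.25
shift [ 6.53 -0.18 59.92] turn [-0.17  0.    0.  ] 9.80394837390363
```

View pics/w2d.png

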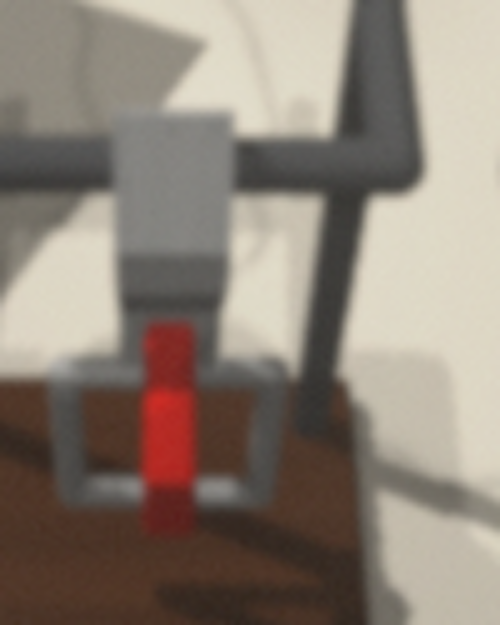

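```bash
python3 - <<'E'
from h import *
mv([398.4,281.3,188],28,55)
mv([444,305.5,114],28,55)
E
```

```text
grasp now [330.35 249.78 240.33] z [ 0.62  0.33 -0.71] F [ 0.   -0.76  0.48] w 91.13675180269702 t 2.25
shift [  3.82 -13.05  89.62] turn [-0.17 -0.   -0.01] 9.808805617943072
grasp now [330.35 249.78 240.33] z [ 0.62  0.33 -0.71] F [ 0.   -0.76  0.48] w 91.13675180269702 t 2.25
shift [  3.79   2.47 178.51] turn [-0.17 -0.   -0.01] 9.808805617943072
```

Call:
drive_tool(series=[[0, [1, -3, 20], [-0.06, 0, 0]], [0, [2, -6, 45], [-0.12, 0, 0]], [0, [3, -10, 70], [-0.17, 0, -0.01]], [0, [4, -13, 90], [-0.17, 0, -0.01]], [0, [4, -13, 90], [-0.17, 0, -0.01]]])

```text
time_s: 2.75
ee_pos: [409.9, 286.4, 170.9]
ee_rot: [-145.1, -0.4, -61.7]
force: [0.2, 0.1, 0.4]
gripper_width: 91.1
```

```bash
python3 - <<'E'
from h import *
mv([444,305.5,114],28,55)
d=grab('wrist','w3.png'); print(env.state()['qpos'])
print('grip centre px',proj(d,[444.5,305.5,127]))
E
```

```text
grasp now [400.24 281.34 186.53] z [ 0.51  0.27 -0.82] F [0.18 0.07 0.39] w 91.09300056614077 t 2.75
shift [-1.08  0.38 88.08] turn [ 0.   -0.    0.01] 0.5093709877260315
[ 37.31   0.4  129.23 -19.27  16.77 115.71]
grip centre px [320.4  199.68]
```

View pics/w3.png

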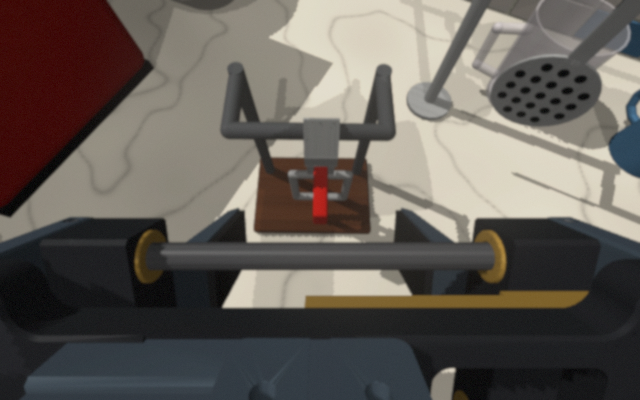

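Call:
drive_tool(series=[[0, [0, 0, 22], [0, 0, 0]], [0, [-1, 0, 44], [0, 0, 0]], [0, [-1, 0, 66], [0, 0, 0.01]], [0, [-1, 0, 88], [0, 0, 0.01]], [0, [-1, 0, 88], [0, 0, 0.01]]], squeeze=30)

```text
time_s: 3.3
ee_pos: [453.4, 309.8, 101.1]
ee_rot: [-145.3, -0.1, -62.0]
force: [0.9, 0.1, 0.6]
gripper_width: 91.3
```

```bash
python3 - <<'E'
from h import *
mv([444,305.5,114],28,55)
d=grab('wrist','w4.png'); s=grab('scene','s4.png');crop(s,400,200,520,300,6,'s4c.png')
E
```

```text
grasp now [443.81 304.75 116.69] z [ 0.5   0.27 -0.82] F [0.9  0.1  0.55] w 91.25069100338038 t 3.3
shift [-0.6   1.02  2.5 ] turn [ 0. -0.  0.] 0.2797826870891377
```

View pics/w4.png

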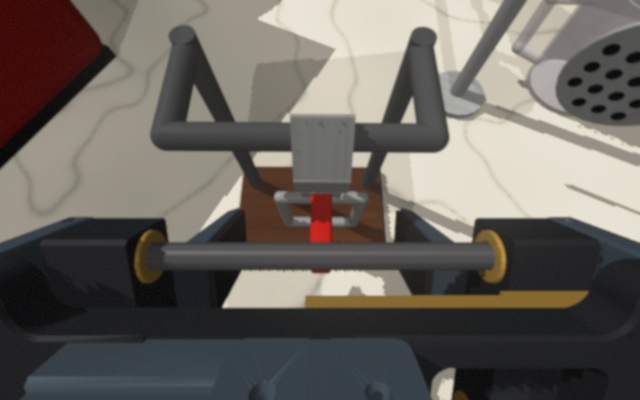

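View pics/s4c.png

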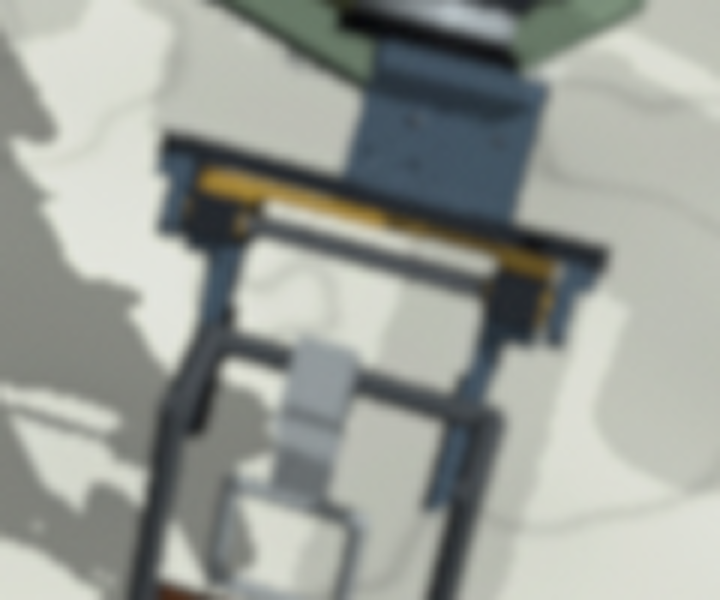

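Call:
drive_tool(series=[[0.5, [0, 1, 2], [0, 0, 0]], [0.8, [0, 1, 2], [0, 0, 0]], [1, [0, 1, 2], [0, 0, 0]], [1, [0, 1, 2], [0, 0, 0]], [1, [0, 1, 2], [0, 0, 0]]], squeeze=30)

```text
time_s: 3.9
ee_pos: [454.2, 310.3, 101.1]
ee_rot: [-145.2, 0.1, -62.1]
force: [-0.4, 0.4, 0.3]
gripper_width: 54.0
```

Call:
drive_tool(series=[[1, [0, 0, 0], [0, 0, 0]], [1, [0, 0, 0], [0, 0, 0]], [1, [0, 0, 0], [0, 0, 0]], [1, [0, 0, 0], [0, 0, 0]], [1, [0, 0, 0], [0, 0, 0]]])

```text
time_s: 4.4
ee_pos: [454.2, 310.4, 100.8]
ee_rot: [-145.2, 0.1, -62.1]
force: [0.1, 0.6, 0.1]
gripper_width: 14.0
```

```bash
python3 - <<'E'
from h import *
mv([444,305.5,164],28,55)
d=grab('wrist','w5.png')
print(env.state()['qpos'])
E
```

```text
grasp now [444.63 305.26 116.36] z [ 0.5   0.27 -0.82] F [0.14 0.64 0.11] w 13.985494857796033 t 4.4
shift [ -0.61 -26.89 -39.38] turn [ 0.  0. -0.] 0.2734000579100535
[ 35.85  11.87 129.87 -50.02   5.78 146.5 ]
```

View pics/w5.png

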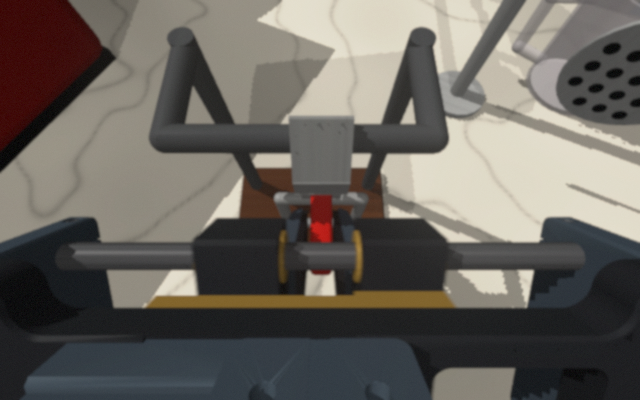

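Call:
drive_tool(series=[[1, [0, 0, -1], [0, 0, 0]], [1, [0, 0, -1], [0, 0, 0]], [1, [0, 0, -1], [0, 0, 0]], [1, [0, 0, -1], [0, 0, 0]], [1, [0, 0, -1], [0, 0, 0]]])

```text
time_s: 4.95
ee_pos: [453.7, 310.0, 101.6]
ee_rot: [-145.2, 0.1, -62.1]
force: [1.0, 0.7, -1.4]
gripper_width: 11.7
```

```bash
python3 - <<'E'
from h import *
mv([444,305.5,176],28,55)
print(env.state()['qpos'])
E
```

```text
grasp now [444.1  304.94 117.18] z [ 0.5   0.27 -0.82] F [ 0.99  0.65 -1.39] w 11.692802060326597 t 4.95
shift [ -0.66 -33.77 -48.21] turn [ 0.  0. -0.] 0.27403791753388834
[ 35.86  11.73 129.88 -49.1    5.87 145.58]
```

Gripped at 11.7 mm. Lift straight up in world terms.

Call:
drive_tool(series=[[1, [0, -4, -6], [0, 0, 0]], [1, [0, -10, -14], [0, 0, 0]], [1, [0, -17, -24], [0, 0, 0]], [1, [0, -25, -36], [0, 0, 0]], [1, [0, -34, -48], [0, 0, 0]]])

```text
time_s: 5.45
ee_pos: [448.4, 305.4, 153.7]
ee_rot: [-146.4, -0.1, -62.3]
force: [-6.0, -3.3, -15.4]
gripper_width: 12.1
```

```bash
python3 - <<'E'
from h import *
mv([444,305.5,176],28,55)
print(env.state()['qpos'])
d=grab('wrist','w6.png'); s=grab('scene','s6.png');crop(s,380,170,540,300,5,'s6c.png')
E
```

```text
grasp now [439.1  300.48 169.53] z [ 0.49  0.26 -0.83] F [ -5.96  -3.32 -15.45] w 12.084242574933329 t 5.45
shift [-2.22 -9.6  -1.7 ] turn [ 0.02 -0.   -0.  ] 1.3875570683841982
[ 35.84   6.11 125.46 -16.97  15.71 113.09]
```

View pics/w6.png

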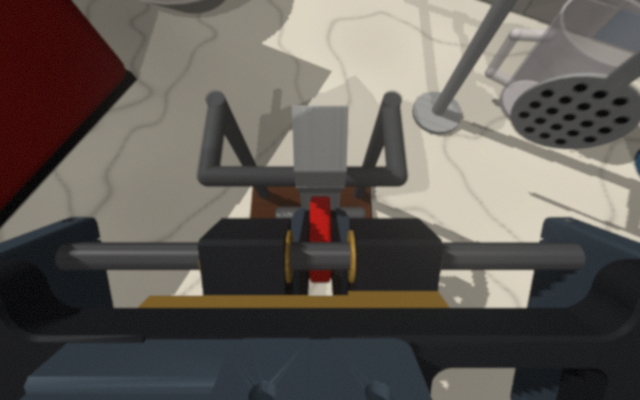

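View pics/s6c.png

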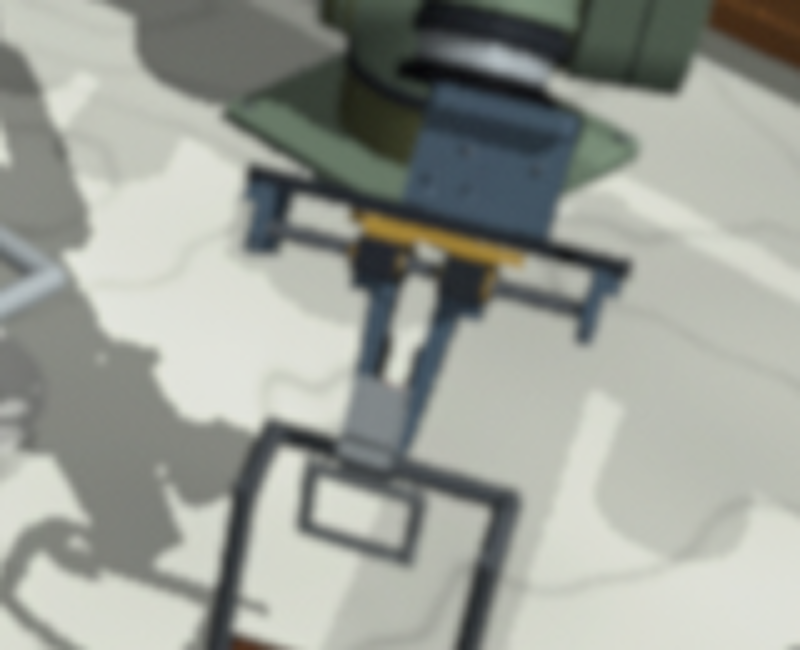

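Call:
drive_tool(series=[[1, [-1, -3, 0], [0.01, 0, 0]], [1, [-2, -7, -1], [0.02, 0, 0]], [1, [-2, -10, -2], [0.02, 0, 0]], [1, [-2, -10, -2], [0.02, 0, 0]], [1, [-2, -10, -2], [0.02, 0, 0]]])

```text
time_s: 6.05
ee_pos: [448.5, 305.2, 155.6]
ee_rot: [-146.1, -0.3, -62.4]
force: [-21.9, -12.9, -6.7]
gripper_width: 11.7
```

```bash
python3 - <<'E'
from h import *
mv([444,305.5,196],28,55)
print(env.state()['qpos'])
d=grab('wrist','w7.png'); s=grab('scene','s7.png');crop(s,380,170,540,300,5,'s7c.png')
E
```

```text
grasp now [439.1  300.39 171.36] z [ 0.5   0.25 -0.83] F [-21.86 -12.95  -6.68] w 11.748257623700997 t 6.05
shift [ -2.3  -19.68 -16.71] turn [ 0.02 -0.01 -0.  ] 1.2041259341182469
[ 36.12   5.94 125.49 -18.76  15.78 115.06]
```

View pics/s7c.png

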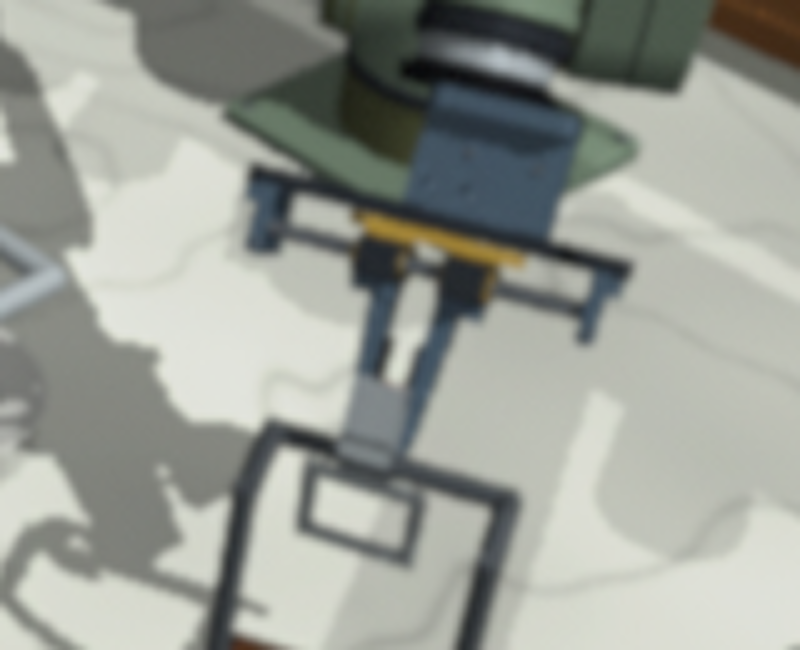

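```bash
python3 - <<'E'
from h import *
mv([439.1-26,300.4-14,180],28,55)
E
```

```text
grasp now [439.11 300.41 171.39] z [ 0.5   0.25 -0.83] F [-21.16 -12.25  -5.72] w 11.80217060239126 t 6.15
shift [  0.27  19.35 -23.63] turn [ 0.02 -0.01 -0.  ] 1.1984317751888205
```

Call:
drive_tool(series=[[1, [0, 5, -5], [0, 0, 0]], [1, [0, 10, -11], [0, 0, 0]], [1, [0, 16, -17], [0, 0, 0]], [1, [0, 23, -26], [0, 0, 0]], [1, [0, 30, -34], [0, 0, 0]]])

```text
time_s: 6.65
ee_pos: [420.1, 294.4, 178.7]
ee_rot: [-144.0, 0.1, -62.1]
force: [-0.1, 0.4, -1.1]
gripper_width: 11.7
```

```bash
python3 - <<'E'
from h import *
import pickle
mv([410,285,220],28,55)
print(env.state()['qpos'])
d=grab('wrist','w8.png'); s=grab('scene','s8.png');crop(s,380,150,540,280,5,'s8c.png');pickle.dump((d,s),open('d8.pkl','wb'))
crop(d,220,80,420,230,4,'w8c.png')
E
```

```text
grasp now [410.23 289.18 194.02] z [ 0.52  0.28 -0.81] F [-0.14  0.44 -1.15] w 11.680844074111619 t 6.65
shift [  3.53 -13.2  -22.29] turn [-0.02  0.   -0.  ] 1.0379071578273793
[ 37.26   0.91 128.07 -19.59  16.25 116.55]
```

View pics/s8c.png

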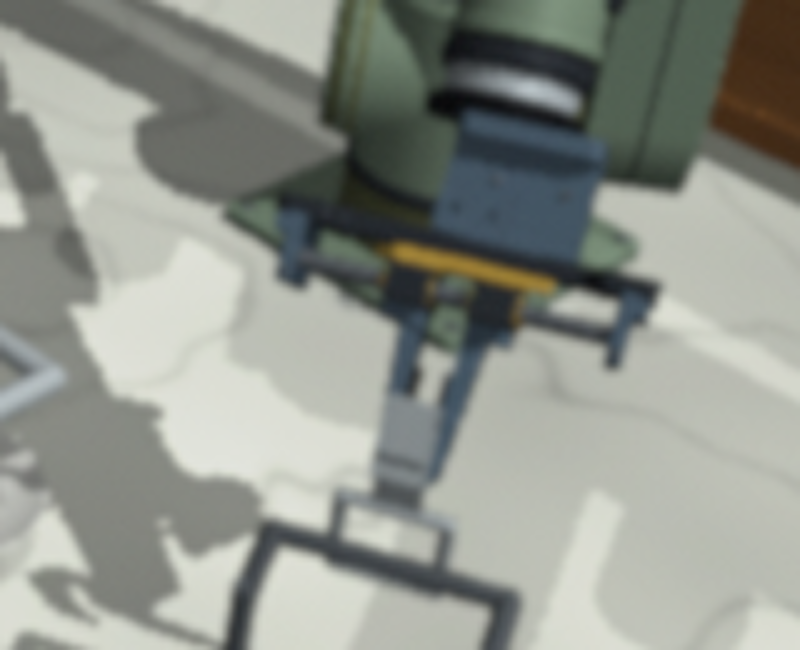

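View pics/w8c.png

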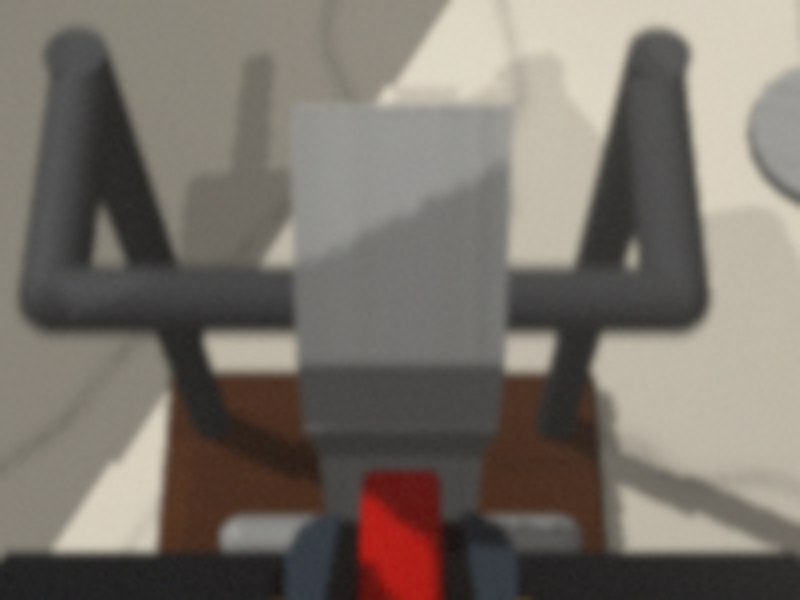

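```bash
python3 - <<'E'
from h import *
import pickle
d,s=pickle.load(open('d8.pkl','rb'))
st=env.state();R=RR(st['ee_rot']);g=st['ee_pos']-19*R[:,2]
R5=RR([-145.2,0.1,-62.1])
az=np.radians(28);X=np.array([np.cos(az),np.sin(az),0]);Z=np.array([0,0,1.])
Y=np.cross(Z,X)
for nm,f,u in[('apex',32,75),('foldback',32-13.5,60+5),('hookctr',32,60)]:
    for phi in(0,4,6,8,10,12):
        v=Ro.from_rotvec(np.radians(phi)*Y).apply(f*X+u*Z)   # + => hook forward
        p=g+R@(R5.T@v); print(nm,phi,proj(d,p))
E
```

```text
apex 0 [322.43 118.03]
apex 4 [322.32 110.31]
apex 6 [322.28 107.04]
apex 8 [322.23 104.15]
apex 10 [322.18 101.62]
apex 12 [322.14  99.44]
foldback 0 [322.43 165.13]
foldback 4 [322.36 156.29]
foldback 6 [322.32 152.29]
foldback 8 [322.28 148.57]
foldback 10 [322.25 145.13]
foldback 12 [322.21 141.97]
hookctr 0 [322.21 140.77]
hookctr 4 [322.14 135.28]
hookctr 6 [322.1  132.93]
hookctr 8 [322.07 130.84]
hookctr 10 [322.04 128.99]
hookctr 12 [322.   127.39]
```

```bash
python3 - <<'E'
from h import *
mv([440,150,290],15,51)
mv([545,-31,305],1.1,48)
E
```

```text
grasp now [409.52 288.74 193.71] z [ 0.52  0.28 -0.81] F [ 0.45 -0.41 -1.59] w 12.26597879018214 t 6.75
shift [ 139.35  -26.78 -100.69] turn [0.05 0.14 0.18] 13.25010008375678
grasp now [409.52 288.74 193.71] z [ 0.52  0.28 -0.81] F [ 0.45 -0.41 -1.59] w 12.26597879018214 t 6.75
shift [ 351.47  -42.56 -109.17] turn [0.1  0.3  0.36] 27.461537035574807
```

Call:
drive_tool(series=[[1, [8, -8, -22], [0, 0.02, 0.02]], [1, [30, -14, -50], [0.01, 0.05, 0.06]], [1, [65, -20, -75], [0.02, 0.08, 0.1]], [1, [103, -25, -92], [0.04, 0.11, 0.14]], [1, [140, -27, -101], [0.05, 0.14, 0.18]]])

```text
time_s: 7.25
ee_pos: [453.6, 152.3, 277.7]
ee_rot: [-140.9, 0.0, -75.2]
force: [0.9, 0.2, -1.3]
gripper_width: 12.4
```

```bash
python3 - <<'E'
from h import *
mv([545,-31,305],1.1,48)
print(env.state()['qpos'])
E
```

```text
grasp now [441.99 149.27 292.49] z [ 0.61  0.16 -0.78] F [ 0.91  0.19 -1.26] w 12.428699260630621 t 7.25
shift [203.6  -50.23  23.77] turn [0.05 0.16 0.18] 13.989144798955433
[ 19.07 -10.49 123.16  -5.63  28.43  98.3 ]
```

Call:
drive_tool(series=[[1, [36, -8, 4], [0.01, 0.03, 0.03]], [1, [75, -18, 8], [0.02, 0.06, 0.07]], [1, [115, -28, 13], [0.03, 0.1, 0.11]], [1, [150, -37, 18], [0.04, 0.13, 0.15]], [1, [182, -45, 22], [0.05, 0.16, 0.18]]])

```text
time_s: 7.75
ee_pos: [547.6, -12.3, 286.5]
ee_rot: [-138.2, -0.3, -89.1]
force: [0.2, 0.0, -1.3]
gripper_width: 11.8
```

```bash
python3 - <<'E'
from h import *
mv([545,-31,305],1.1,48)
print(env.state()['qpos'])
E
```

```text
grasp now [534.94 -12.38 300.71] z [ 0.67  0.01 -0.75] F [ 0.21  0.03 -1.3 ] w 11.84474961840727 t 7.75
shift [ 18.66 -10.15   3.4 ] turn [ 0.   -0.01  0.  ] 0.46218474285072475
[ -4.54  -4.48 118.61   8.12  24.4   78.34]
```

Call:
drive_tool(series=[[1, [5, -3, 1], [0, 0, 0]], [1, [11, -6, 2], [0, 0, 0]], [1, [16, -9, 3], [0, 0, 0]], [1, [19, -10, 3], [0, 0, 0]], [1, [19, -10, 3], [0, 0, 0]]])

```text
time_s: 8.25
ee_pos: [556.7, -29.4, 290.8]
ee_rot: [-138.3, -0.3, -89.0]
force: [0.6, 0.5, -0.8]
gripper_width: 12.0
```

```bash
python3 - <<'E'
from h import *
import pickle
mv([545,-31,305],1.1,48)
D={n:grab(n,n+'9.png') for n in['scene','top','wrist']}
pickle.dump(D,open('d9.pkl','wb'))
crop(D['scene'],230,100,400,240,4.5,'s9c.png');crop(D['top'],260,120,380,220,6,'t9c.png')
E
```

```text
grasp now [544.01 -29.5  304.93] z [ 0.67  0.01 -0.75] F [ 0.63  0.5  -0.82] w 11.972902545318426 t 8.25
shift [ 1.42 -0.85  0.6 ] turn [ 0.   -0.01  0.  ] 0.42736955004837496
```

View pics/s9c.png

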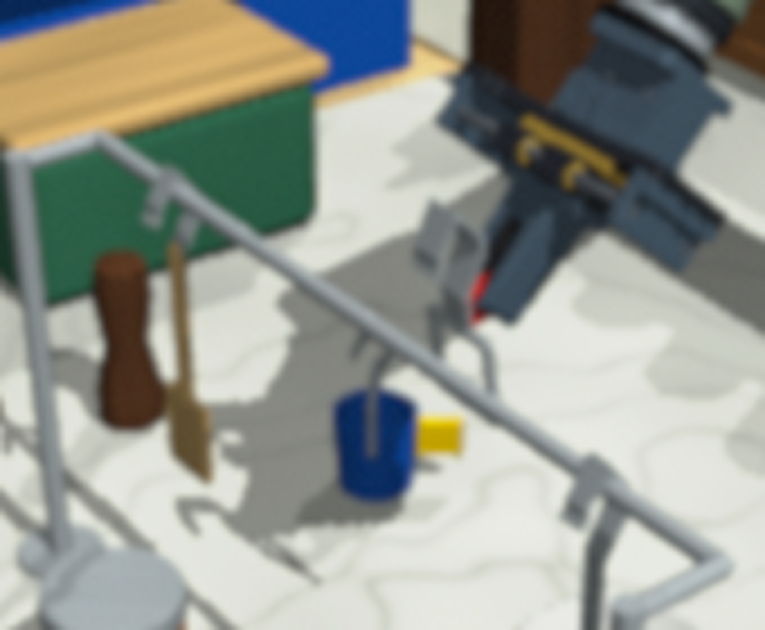

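View pics/wrist9.png

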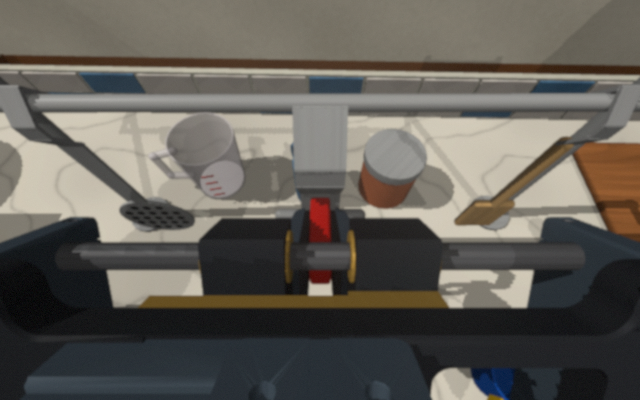

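View pics/t9c.png

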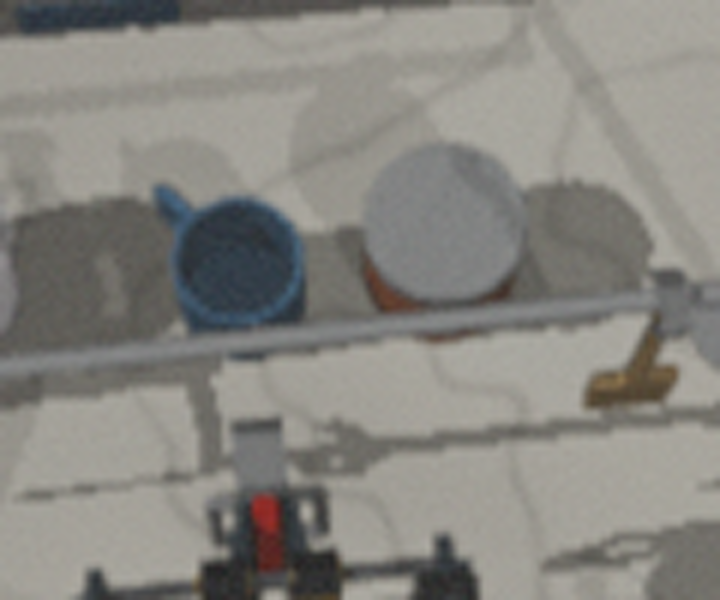

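```bash
python3 - <<'E'
from h import *
import pickle
D=pickle.load(open('d9.pkl','rb'));W=D['wrist'];T=D['top'];S=D['scene']
print('rail wrist',onz(W,(150,102.5),315),onz(W,(500,103),315))
print('rail top', onz(T,(260+0/6,120+366/6),315),onz(T,(260+660/6,120+298/6),315))
f=lambda x,y:(260+x/6,120+y/6)
for z in(365,372,381): print(z,'far',onz(T,f(258,424),z),'near',onz(T,f(260,485),z),'dark',onz(T,f(258,432),z))
# predicted hook points
st=env.state();R=RR(st['ee_rot']);g=st['ee_pos']-19*R[:,2]
for nm,v in dict(apex=(32,0,76),ctr=(32,0,60),fold=(32+14,0,65),foldn=(32-14,0,65),free=(32+14,0,39)).items():
    p=g+np.array(v); print(nm,p,'W',proj(W,p),'Tcrop',(proj(T,p)-[260,120])*6,'Scrop',(proj(S,p)-[230,100])*4.5)
p=g+np.array([32,0,-66]);print('loop',(proj(S,p+[0,26,0])-[230,100])*4.5,(proj(S,p-[0,26,0])-[230,100])*4.5)
E
python3 -c "
from h import *
import pickle
D=pickle.load(open('d9.pkl','rb'));crop(D['scene'],310,135,350,195,13,'s9d.png');crop(D['wrist'],280,80,360,210,5,'w9d.png')"
```

```text
rail wrist [639.13  89.02 315.  ] [ 644.28 -148.92  315.  ]
rail top [641.25  88.64 315.  ] [ 648.63 -225.09  315.  ]
365 far [591.8  -30.95 365.  ] near [563.84 -29.7  365.  ] dark [588.13 -30.67 365.  ]
372 far [590.2  -31.02 372.  ] near [562.41 -29.77 372.  ] dark [586.55 -30.74 372.  ]
381 far [588.13 -31.11 381.  ] near [560.57 -29.87 381.  ] dark [584.51 -30.83 381.  ]
apex [575.68 -29.01 380.66] W [325.14 100.48] Tcrop [255.45 451.93] Scrop [456.58 180.58]
ctr [575.68 -29.01 364.66] W [324.37 129.  ] Tcrop [256.46 459.48] Scrop [456.18 206.09]
fold [589.68 -29.01 369.66] W [324.96  96.11] Tcrop [253.75 426.65] Scrop [436.3  204.86]
foldn [561.68 -29.01 369.66] W [324.18 148.36] Tcrop [258.55 487.78] Scrop [476.08 191.53]
free [589.68 -29.01 343.66] W [323.94 135.35] Tcrop [255.4  439.21] Scrop [435.9  245.84]
loop [479.65 413.51] [427.58 375.55]
```

View pics/s9d.png

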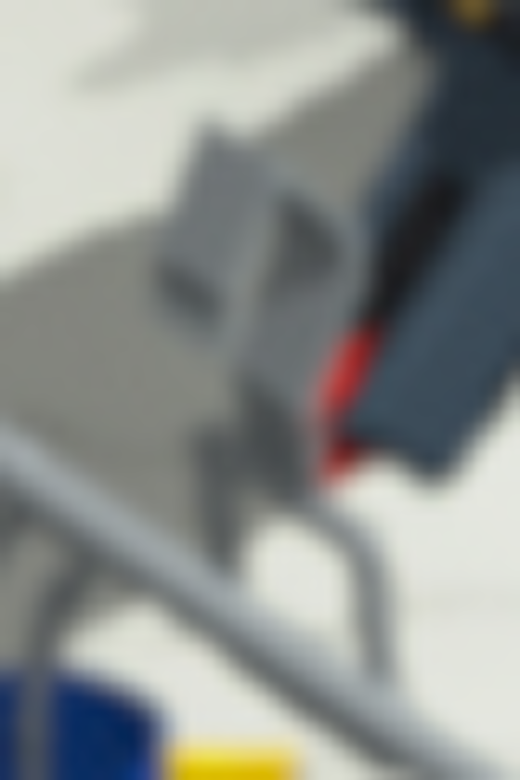

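View pics/w9d.png

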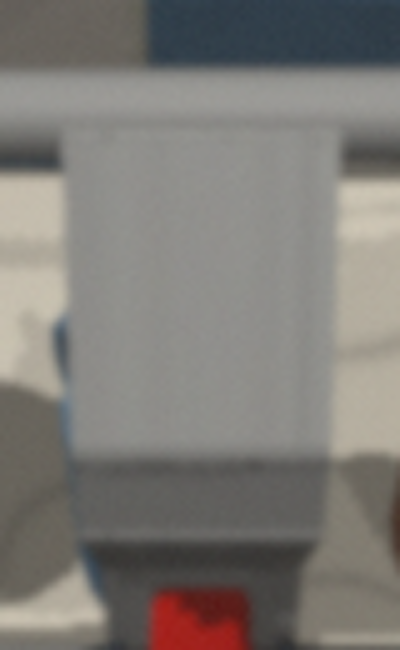

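```bash
cat > fit.py <<'E'
from h import *
from scipy.optimize import least_squares
def fit(g,az,obs,verbose=1):
    """obs: list (cam,(x,z) hanger coords rel hook, y, pix u or None, v)"""
    a=np.radians(az);X=np.array([np.cos(a),np.sin(a),0]);Y=np.array([-np.sin(a),np.cos(a),0]);Z=np.array([0,0,1.])
    def pt(q,xz,y):
        f=q[2]; dx=xz[0]*np.cos(f)+xz[1]*np.sin(f); dz=-xz[0]*np.sin(f)+xz[1]*np.cos(f)
        return g+(q[0]+dx)*X+(q[1]+dz)*Z+(y+q[3])*Y
    def res(q):
        r=[]
        for c,xz,y,u,v in obs:
            p=proj(c,pt(q,xz,y))
            if u is not None:r.append(p[0]-u)
            if v is not None:r.append(p[1]-v)
        return np.array(r+[q[3]*.3])
    s=least_squares(res,[32,60,0,0],loss='soft_l1')
    if verbose: print('hook rel grasp fwd,up,lean deg,dy',s.x[0],s.x[1],np.degrees(s.x[2]),s.x[3],'res',res(s.x)); print('hook world',pt(s.x,(0,0),0))
    return s.x,pt
E
python3 - <<'E'
from fit import *
import pickle
D=pickle.load(open('d9.pkl','rb'));W=D['wrist'];T=D['top'];S=D['scene']
st=env.state();R=RR(st['ee_rot']);g=st['ee_pos']-19*R[:,2]
sd=lambda x,y:(x/13+310,y/13+135)
obs=[(W,(0,16),0,None,105.4),(W,(-14.5,-21),0,None,172),(W,(0,-45),0,None,188)]
q,pt=fit(g,1.1,obs+[(S,(0,16),0,*sd(245,150)),(S,(14.5,-21),0,*sd(195,315))])
q2,pt=fit(g,1.1,obs)
for Q in(q,q2):
  for xz in[(0,16),(14.5,-21),(-14.5,-21),(0,-45)]:
    print(xz,'s9d',[(proj(S,pt(Q,xz,y))-[310,135])*13 for y in(-12,12)],'T',(proj(T,pt(Q,xz,0))-[260,120])*6)
  for xz in[(0,-74)]: print('loop top',[(proj(S,pt(Q,xz,y))-[310,135])*13 for y in(-26,26)])
E
```

```text
hook rel grasp fwd,up,lean deg,dy 41.2197452863822 46.98407730850379 6.233403575277 0.7066712637311631 res [-0.5  10.88 -0.55 -0.56 -0.37 -0.09  1.45  0.21]
hook world [584.88 -27.51 351.65]
hook rel grasp fwd,up,lean deg,dy 69.01369104640725 15.843664346529044 22.434400402947645 -1.3234889800848443e-23 res [ 0. -0. -0. -0.]
hook world [612.68 -27.68 320.51]
(0, 16) s9d [array([200.23, 122.51]), array([275.71, 168.29])] T [251.   434.62]
(14.5, -21) s9d [array([157.2, 310.2]), array([231.06, 357.92])] T [251.35 430.87]
(-14.5, -21) s9d [array([272.21, 254.49]), array([346.86, 300.96])] T [257.13 490.21]
(0, -45) s9d [array([224.3 , 382.64]), array([297.79, 430.51])] T [256.22 476.37]
loop top [array([193.78, 472.99]), array([351.04, 578.62])]
(0, 16) s9d [array([ 66.41, 313.81]), array([139.87, 362.14])] T [247.99 382.17]
(14.5, -21) s9d [array([ 70.4 , 487.39]), array([142.54, 537.17])] T [250.74 403.41]
(-14.5, -21) s9d [array([177.66, 399.13]), array([250.82, 447.42])] T [255.44 453.07]
(0, -45) s9d [array([160.36, 524.08]), array([232.48, 573.51])] T [256.24 456.64]
loop top [array([161.92, 590.49]), array([316.82, 698.53])]
```

```bash
python3 - <<'E'
from h import *
mv([572,-30,299],1.1,42)
E
```

```text
grasp now [543.68 -29.01 304.66] z [ 0.67  0.01 -0.75] F [ 0.25  0.21 -0.86] w 11.928171229366479 t 8.4
shift [  1.4  -19.44  22.95] turn [ 0.11 -0.    0.  ] 6.302130433997356
```

Call:
drive_tool(series=[[1, [0, -5, 5], [0.03, 0, 0]], [1, [1, -10, 10], [0.06, 0, 0]], [1, [1, -15, 16], [0.09, 0, 0]], [1, [1, -19, 23], [0.11, 0, 0]], [1, [1, -19, 23], [0.11, 0, 0]]])

```text
time_s: 8.9
ee_pos: [585.7, -29.1, 284.8]
ee_rot: [-132.1, -0.3, -88.9]
force: [-0.3, 0.5, -2.0]
gripper_width: 11.6
```

```bash
python3 - <<'E'
from h import *
import pickle
mv([572,-30,299],1.1,42)
D={n:grab(n,n+'10.png') for n in['scene','top','wrist']}
pickle.dump(D,open('d10.pkl','wb'))
crop(D['scene'],300,135,350,195,12,'s10d.png');crop(D['wrist'],260,70,380,210,4,'w10d.png');crop(D['top'],270,150,330,230,8,'t10d.png')
E
```

```text
grasp now [571.58 -29.34 297.58] z [ 0.74  0.01 -0.67] F [-0.35  0.46 -2.04] w 11.57589206214026 t 8.9
shift [ 0.6  -1.36 -0.64] turn [ 0. -0.  0.] 0.2992045095487394
```

View pics/s10d.png

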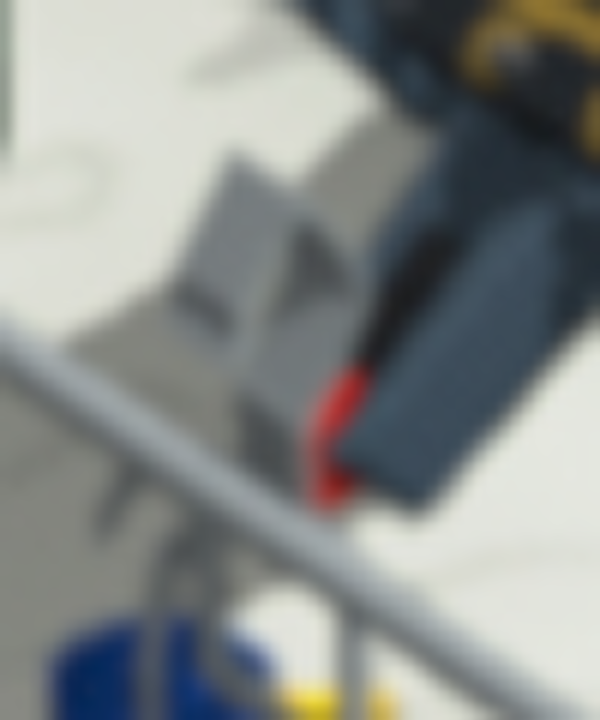

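View pics/w10d.png

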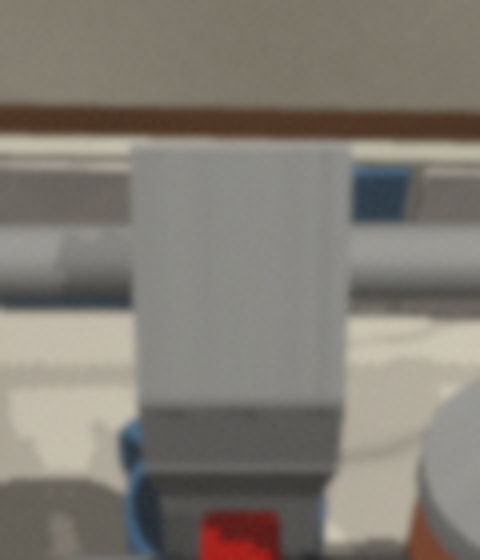

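View pics/t10d.png

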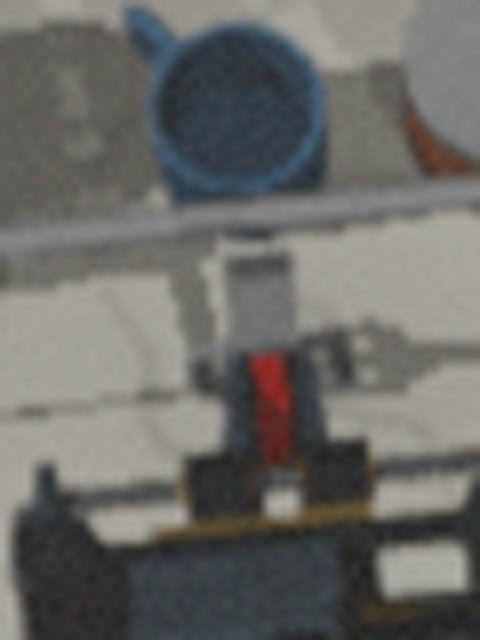

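```bash
python3 - <<'E'
from fit import *
import pickle
D=pickle.load(open('d10.pkl','rb'));W=D['wrist'];T=D['top'];S=D['scene']
st=env.state();R=RR(st['ee_rot']);g=st['ee_pos']-19*R[:,2]
sd=lambda x,y:(x/12+300,y/12+135)
obs=[(W,(0,16),0,None,106.2),(W,(0,-45),0,None,187.5),(S,(0,16),0,*sd(270,175)),(S,(14.5,-21),0,*sd(206,325)),(T,(0,16),0,302.5,184.4),(T,(14.5,-21),0,None,181.9)]
q,pt=fit(g,1.1,obs); fit(g,1.1,obs[:4]);fit(g,1.1,obs[2:])
print('rail W',onz(W,(260+30/4,70+262/4),315),onz(W,(260+430/4,70+260/4),315))
print('rail S at hook',[ (proj(S,[x,-30,315])-[300,135])*12 for x in(640,643,646)])
print('rail T',onz(T,(270+30/8,150+237/8),315),onz(T,(270+440/8,150+192/8),315))
E
```

```text
hook rel grasp fwd,up,lean deg,dy 34.81940449975323 50.933643701965345 -0.909173527363535 -0.15448730288361168 res [-0.03 -0.09 -0.94 -0.94 -0.4   1.13 -0.63  0.98  1.34 -0.05]
hook world [606.68 -29.05 349.94]
hook rel grasp fwd,up,lean deg,dy 33.674126037104436 51.91703296242181 -1.3847424128189718 0.7560228897779065 res [ 0.05 -0.02 -0.32 -1.29  0.12  0.78  0.23]
hook world [605.52 -28.16 350.93]
hook rel grasp fwd,up,lean deg,dy 35.62030720731609 52.36037109819016 -3.909379259444478 0.4996062355368318 res [-0.78 -1.34 -0.84  0.68 -0.88  0.9   0.52  0.15]
hook world [607.47 -28.38 351.37]
rail W [640.4    6.58 315.  ] [642.38 -57.6  315.  ]
rail S at hook [array([126.74, 420.  ]), array([115.05, 424.2 ]), array([103.34, 428.4 ])]
rail T [642.05  49.61 315.  ] [646.49 -96.42 315.  ]
```

```bash
python3 - <<'E'
from h import *
g=np.array([571.6,-29.3,297.6])
s=env.state();R0=RR(s['ee_rot']);g=s['ee_pos']-19*R0[:,2];print(g)
for d in([2,0,-4.5],[31,-.6,-4.5],[33,-.6,-20],[34,-.6,-36]): print(d,R0.T@np.array(d))
E
```

```text
[571.87 -29.56 299.01]
[2, 0, -4.5] [0.01 2.01 4.5 ]
[31, -0.6, -4.5] [  1.15 -17.37  26.05]
[33, -0.6, -20] [ 1.1  -7.19 37.9 ]
[34, -0.6, -36] [ 1.02  4.04 49.35]
```

Call:
drive_tool(series=[[1, [0, 2, 4], [0, 0, 0]], [1, [0, -2, 10], [0, 0, 0]], [1, [0.5, -8, 16], [0, 0, 0]], [1, [1, -17, 26], [0, 0, 0]], [1, [1, -17, 26], [0, 0, 0]]])

```text
time_s: 9.55
ee_pos: [619.0, -30.4, 281.9]
ee_rot: [-131.9, -0.3, -89.0]
force: [0.6, 0.5, -1.5]
gripper_width: 11.7
```

```bash
python3 - <<'E'
from h import *
import pickle
D={n:grab(n,n+'11.png') for n in['scene','top','wrist']}
pickle.dump(D,open('d11.pkl','wb'))
mv([603,-30,294],1.1,42)
crop(D['scene'],290,135,350,195,12,'s11d.png');crop(D['wrist'],260,70,380,210,4,'w11d.png');crop(D['top'],270,150,330,230,8,'t11d.png')
E
```

```text
grasp now [602.72 -30.21 293.57] z [ 0.74  0.01 -0.67] F [ 0.42  0.11 -1.1 ] w 11.820076477627122 t 9.7
shift [-0.28 -0.52 -0.07] turn [ 0. -0.  0.] 0.31496355572541196
```

View pics/s11d.png

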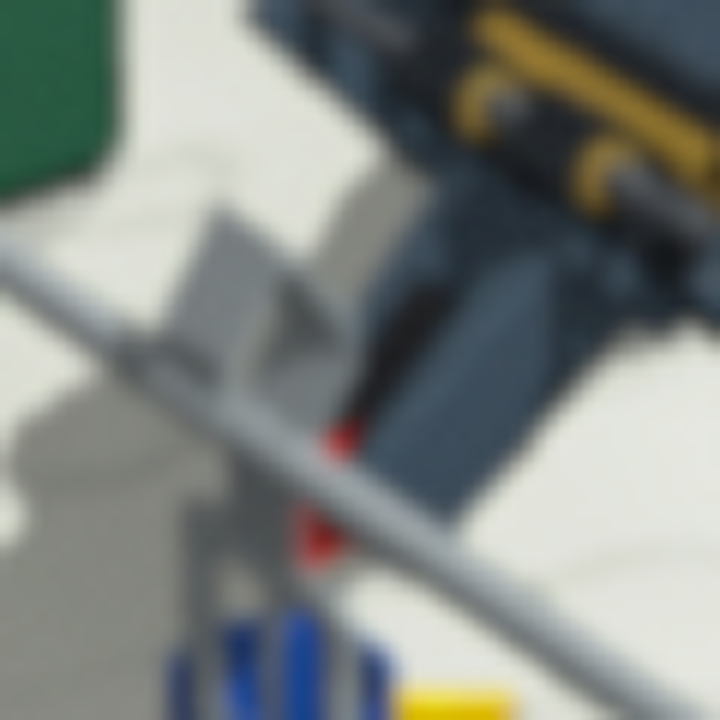

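View pics/w11d.png

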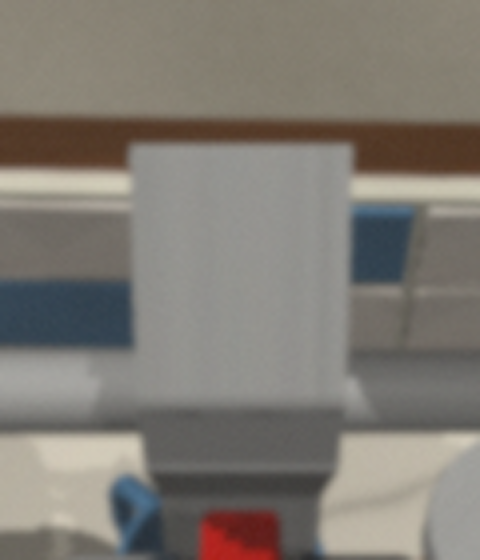

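View pics/t11d.png

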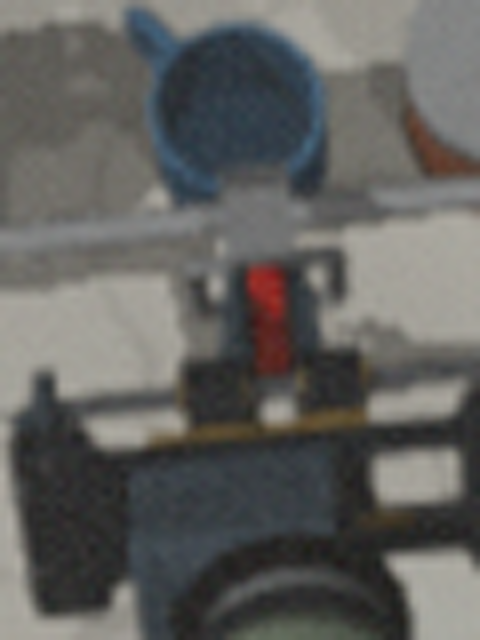

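```bash
python3 - <<'E'
from fit import *
import pickle
D=pickle.load(open('d11.pkl','rb'));W=D['wrist'];T=D['top'];S=D['scene']
st=env.state();R=RR(st['ee_rot']);g=st['ee_pos']-19*R[:,2]
sd=lambda x,y:(x/12+290,y/12+135)
obs=[(W,(0,16),0,None,70+142/4),(W,(0,-45),0,None,70+470/4),(S,(0,16),0,*sd(255,240)),(S,(14.5,-21),0,*sd(190,388)),(T,(0,16),0,None,150+190/8),(T,(14.5,-21),0,None,150+170/8)]
q,pt=fit(g,1.1,obs); fit(g,1.1,obs[:4])
print('rail W',onz(W,(260+30/4,70+391/4),315),onz(W,(260+430/4,70+387/4),315))
E
```

```text
hook rel grasp fwd,up,lean deg,dy 36.79016582691817 50.45325981633547 -0.06883754505159377 -0.18236590112967221 res [-0.02 -0.18 -0.64 -0.69  0.24  1.64  0.38  1.33 -0.05]
hook world [639.5  -29.68 344.02]
hook rel grasp fwd,up,lean deg,dy 35.77073979630647 51.32503570469152 -0.4547452567711364 -0.36043022243797046 res [ 0.04 -0.07 -0.32 -1.16  0.47  1.18 -0.11]
hook world [638.49 -29.88 344.9 ]
rail W [641.     1.43 315.  ] [643.02 -55.44 315.  ]
```

Call:
drive_tool(series=[[1, [0, 2, 2], [0, 0, 0]], [1, [0, 5, 5], [0, 0, 0]], [1, [0, 8, 9], [0, 0, 0]], [1, [0, 11, 12], [0, 0, 0]], [1, [0, 15, 16], [0, 0, 0]]])

```text
time_s: 10.2
ee_pos: [618.6, -30.2, 259.0]
ee_rot: [-132.0, -0.3, -89.0]
force: [0.4, -0.0, -1.7]
gripper_width: 12.0
```

```bash
python3 - <<'E'
from h import *
import pickle
D={n:grab(n,n+'12.png') for n in['scene','top','wrist']}
pickle.dump(D,open('d12.pkl','wb'))
mv([606,-30,264],1.1,42)
crop(D['scene'],290,135,350,195,12,'s12d.png')
E
```

```text
grasp now [604.25 -30.34 271.39] z [ 0.74  0.01 -0.67] F [-0.8   0.25 -1.04] w 11.705959117428609 t 10.35
shift [-0.43  4.29  6.25] turn [ 0. -0.  0.] 0.3128230660367284
```

View pics/s12d.png

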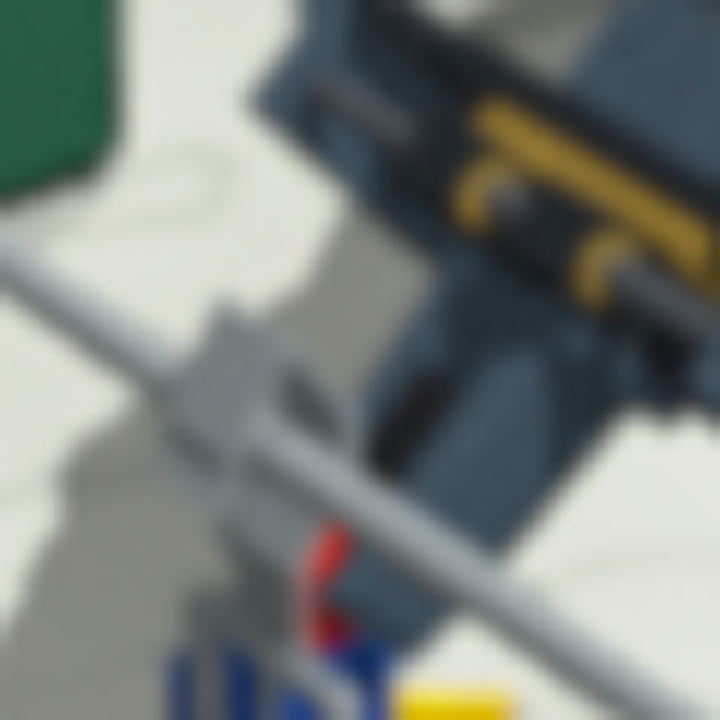

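View pics/wrist12.png

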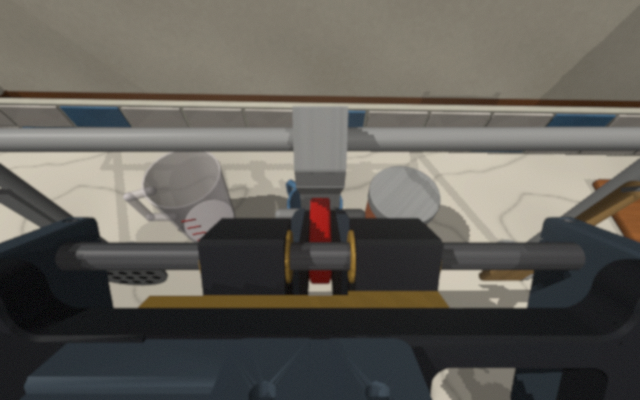

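Call:
drive_tool(series=[[1, [0, 1, 1], [0, 0, 0]], [1, [0, 2, 3], [0, 0, 0]], [1, [0, 3, 5], [0, 0, 0]], [1, [0, 4, 6], [0, 0, 0]], [1, [0, 4, 6], [0, 0, 0]]])

```text
time_s: 10.85
ee_pos: [620.6, -30.2, 252.5]
ee_rot: [-132.0, -0.3, -89.0]
force: [0.4, 0.4, -2.1]
gripper_width: 11.6
```

```bash
python3 - <<'E'
from h import *
import pickle
D={n:grab(n,n+'13.png') for n in['scene']}
mv([606,-30,264],1.1,42)
crop(D['scene'],290,135,350,195,12,'s13d.png')
E
```

```text
grasp now [606.43 -30.4  265.21] z [ 0.74  0.01 -0.67] F [ 0.59  0.74 -0.66] w 11.930905884407563 t 10.9
shift [-0.5   1.19  0.49] turn [-0. -0.  0.] 0.3296458492719125
```

View pics/s13d.png

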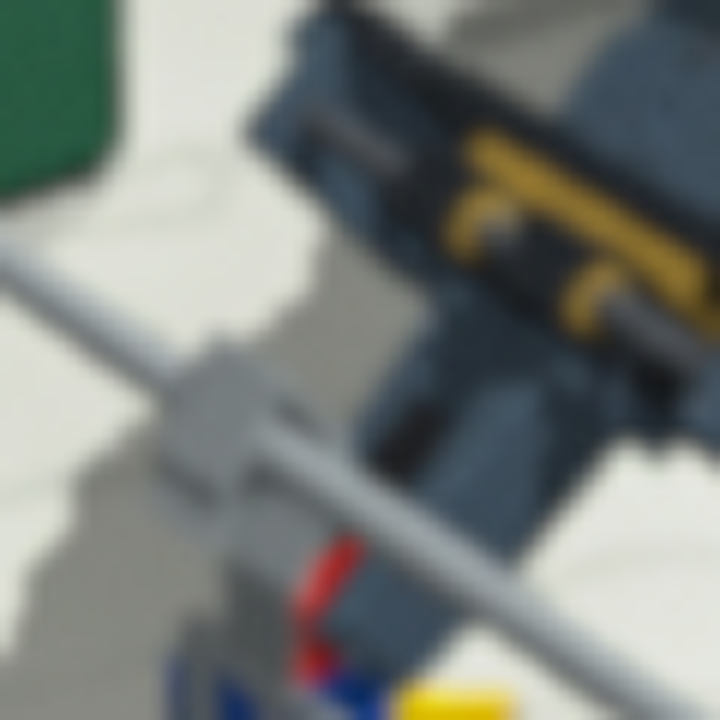

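Lower by small steps until contact shows on the force.

Call:
drive_tool(series=[[1, [0, 1, 0.5], [0, 0, 0]], [1, [0, 1.5, 1], [0, 0, 0]], [1, [0, 2, 2], [0, 0, 0]], [1, [0, 2, 2], [0, 0, 0]], [1, [0, 2, 2], [0, 0, 0]]])

```text
time_s: 11.4
ee_pos: [621.5, -30.5, 251.0]
ee_rot: [-131.8, -0.4, -89.0]
force: [3.5, 0.7, 3.9]
gripper_width: 12.0
```

Call:
drive_tool(series=[[1, [0, 0.7, 0.7], [0, 0, 0]], [1, [0, 1.5, 1.5], [0, 0, 0]], [1, [0, 2, 2], [0, 0, 0]], [1, [0, 2, 2], [0, 0, 0]], [1, [0, 2, 2], [0, 0, 0]]])

```text
time_s: 11.9
ee_pos: [622.6, -30.9, 249.5]
ee_rot: [-131.7, -0.4, -89.0]
force: [4.1, 0.2, 6.3]
gripper_width: 12.1
```

Call:
drive_tool(series=[[0.85, [0, -1, -1], [0, 0, 0]], [0.8, [0, -1, -1], [0, 0, 0]], [0.7, [0, -1, -1], [0, 0, 0]], [0.5, [0, -1, -1], [0, 0, 0]], [0.4, [0, -1, -1], [0, 0, 0]]])

```text
time_s: 12.4
ee_pos: [620.2, -30.1, 247.5]
ee_rot: [-132.1, -0.3, -89.0]
force: [-0.2, -0.3, -0.5]
gripper_width: 39.0
```

```bash
python3 - <<'E'
from h import *
D={n:grab(n,n+'14.png') for n in['scene','wrist']}
mv([606,-30,264],1.1,42)
crop(D['scene'],280,125,360,205,9,'s14d.png')
E
```

```text
grasp now [606.36 -30.36 260.59] z [ 0.74  0.01 -0.67] F [ 0.38  0.36 -0.4 ] w 47.497069249541575 t 12.5
shift [-0.44 -2.31 -2.55] turn [ 0. -0.  0.] 0.31909575878728513
```

View pics/s14d.png

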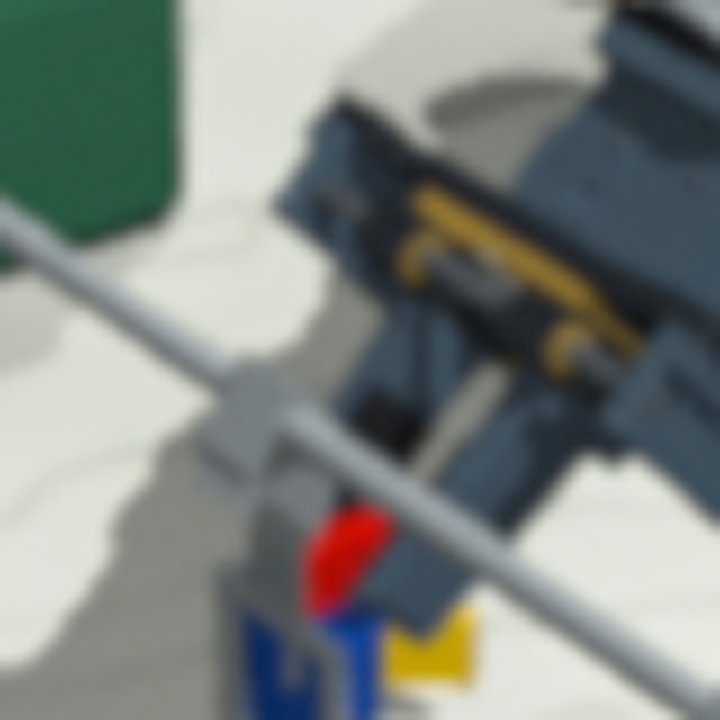

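View pics/wrist14.png

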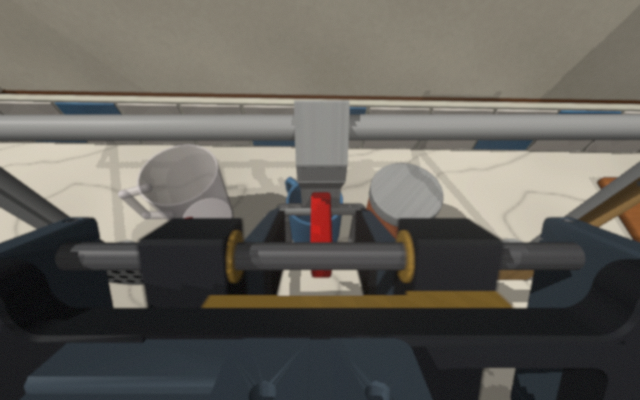

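Released and hanging. Retreat straight back along the tool axis while opening.

Call:
drive_tool(series=[[0, [0, 0, 0], [0, 0, 0]], [0, [0, 0, -8], [0, 0, 0]], [0, [0, 0, -30], [0, 0, 0]], [0, [0, 0, -60], [0, 0, 0]], [0, [0, 0, -90], [0, 0, 0]]])

```text
time_s: 13.0
ee_pos: [552.9, -31.1, 308.4]
ee_rot: [-132.1, -0.3, -89.0]
force: [0.8, -0.5, -0.8]
gripper_width: 87.1
```

```bash
python3 - <<'E'
from h import *
import pickle
D={n:grab(n,n+'15.png') for n in['scene','wrist','top']}
pickle.dump(D,open('d15.pkl','wb'))
mv([540,-30,330],1.1,42);print(env.state()['qpos'])
crop(D['scene'],270,125,360,225,8,'s15d.png');crop(D['top'],340,210,440,280,8,'t15_cup.png')
E
```

```text
grasp now [539.49 -31.36 322.96] z [ 0.75  0.01 -0.67] F [-0.16 -0.38  0.18] w 91.31308873783576 t 13.15
shift [-1.41 -5.53 -4.3 ] turn [-0.   -0.01  0.  ] 0.4364698938395247
[ -8.6   -6.27 120.58  21.62  19.08  62.77]
```

View pics/s15d.png

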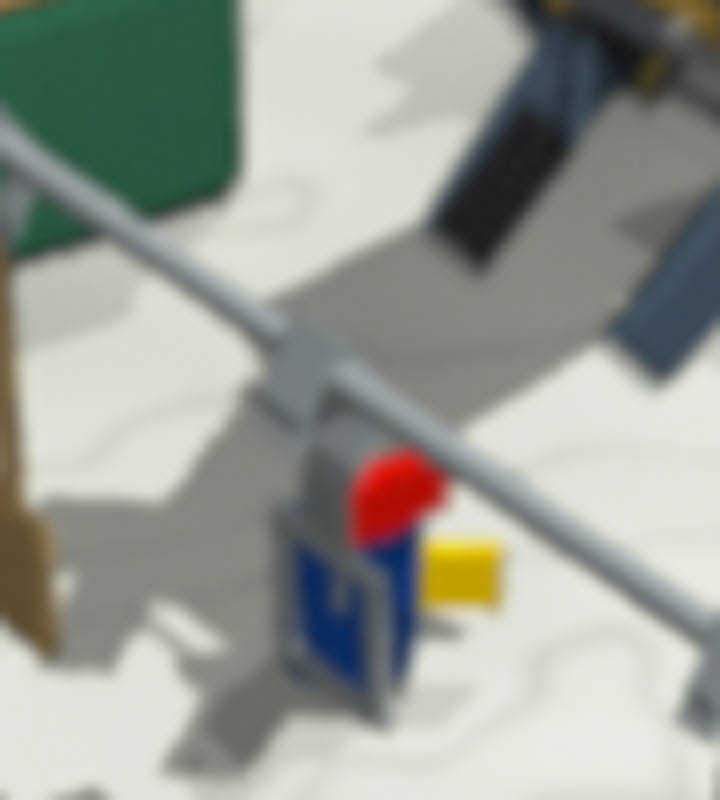

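View pics/wrist15.png

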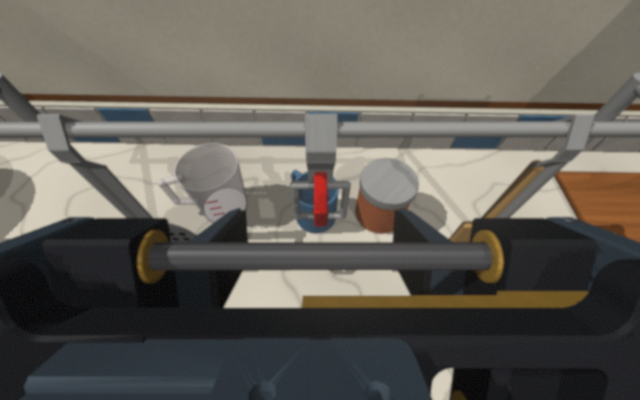

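```bash
cat > kin.py <<'E'
from h import *
dat=[([64.342,18.343,89.689],[238.40,522.84,213.32],[-180,.0767,65.487]),
([41.4,-.17,108.87],[305.6,342.5,249.3],[-169.8,-10,26.9]),
([44.15,-13.4,136.82],[342.5,255.7,227.0],[-135.2,0,-62.2]),
([37.31,.4,129.23],[409.9,286.4,170.9],[-145.1,-.4,-61.7]),
([35.85,11.87,129.87],[454.2,310.4,100.8],[-145.2,.1,-62.1]),
([35.84,6.11,125.46],[448.4,305.4,153.7],[-146.4,-.1,-62.3]),
([19.07,-10.49,123.16],[453.6,152.3,277.7],[-140.9,0,-75.2]),
([-4.54,-4.48,118.61],[547.6,-12.3,286.5],[-138.2,-.3,-89.1]),
([-8.6,-6.27,120.58],[552.9,-31.1,308.4],[-132.1,-.3,-89])]
A=[];b=[]
sd=lambda q:np.sin(np.radians(q)); cd=lambda q:np.cos(np.radians(q))
for q,p,r in dat:
    t=RR(r)[:,2]; c,s=cd(q[0]),sd(q[0]); q23=q[1]+q[2]
    cols=[]
    for rr,z in[(1,0),(0,1),(sd(q[1]),cd(q[1])),(sd(q23),cd(q23)),(cd(q23),-sd(q23))]: cols.append([rr*c,rr*s,z])
    cols.append(list(t)); A+=list(np.array(cols).T); b+=p
x,res,_,_=np.linalg.lstsq(np.array(A),np.array(b),rcond=None)
if __name__=='__main__': print(x,np.abs(np.array(A)@x-b).max())
def forearm(g,az,tilt):
    a1,d1,L2,L3,e,Dt=x
    R=tool(az,tilt);w=np.array(g)+19*R[:,2]-Dt*R[:,2]
    r=np.hypot(w[0],w[1])-a1;z=w[2]-d1;q1=np.arctan2(w[1],w[0]);L=np.hypot(L3,e);al=np.arctan2(e,L3)
    c=(r*r+z*z-L2**2-L**2)/(2*L2*L)
    if abs(c)>1:return None
    k=np.arccos(c);q2=np.arctan2(r,z)-np.arctan2(L*np.sin(k),L2+L*np.cos(k)); q3=k-al
    q23=q2+k-al
    f=np.array([np.sin(q23)*np.cos(q1),np.sin(q23)*np.sin(q1),np.cos(q23)])
    tz=R[:,2]
    pt=np.degrees(np.arctan2(np.hypot(tz[0],tz[1]),tz[2])) 
    return np.degrees([q1,q2,q3,q23]),'q5',np.degrees(np.arccos(f@tz)),'below?',180-(90-tilt)-np.degrees(q23)
E
python3 kin.py; python3 - <<'E'
from kin import *
for t in(55,65,70,75): 
    print(t,forearm([433.5,-234,46],-40,t),forearm([590,-31,107],1.1,t))
print(forearm([454.2-10,310.4-5,100.8+15],28,55))
E
```

```text
[  5.55 136.6  583.03 412.87  20.78 327.78] 12.099554948091715
55 (array([-21.97,  18.24, 140.1 , 158.34]), 'q5', np.float64(15.713987813118283), 'below?', np.float64(-13.339424324225234)) (array([ -4.76,  16.64, 124.67, 141.32]), 'q5', np.float64(5.089133627565958), 'below?', np.float64(3.6847439371352095))
65 (array([-24.23,  17.13, 132.86, 149.99]), 'q5', np.float64(8.800039322826539), 'below?', np.float64(5.008284412698288)) (array([ -4.17,  17.63, 117.11, 134.74]), 'q5', np.float64(20.464679393041745), 'below?', np.float64(20.255713033760287))
70 (array([-25.23,  17.47, 129.25, 146.72]), 'q5', np.float64(14.74562646900618), 'below?', np.float64(13.277357374255814)) (array([ -3.9 ,  18.71, 113.28, 131.99]), 'q5', np.float64(28.12663882628166), 'below?', np.float64(28.008824270798158))
75 (array([-26.13,  18.28, 125.66, 143.93]), 'q5', np.float64(21.765575196945758), 'below?', np.float64(21.068537114175456)) (array([ -3.65,  20.1 , 109.43, 129.54]), 'q5', np.float64(35.53075198077447), 'below?', np.float64(35.463123558207656))
(array([ 37.67,  11.93, 130.11, 142.04]), 'q5', np.float64(6.4619187838918695), 'below?', np.float64(2.960973792436903))
```

```bash
cat >> h.py <<'E'
def mvs(g,az,tilt,spin=180):
    s=env.state(); R0=RR(s['ee_rot']); R1=tool(az,tilt)@Ro.from_euler('z',spin,degrees=True).as_matrix()
    p=np.array(g)+19*R1[:,2]-s['ee_pos']
    print('grasp now',s['ee_pos']-19*R0[:,2],'z',R0[:,2],'F',s['force'],'w',s['gripper_width'],'t',s['time_s'],'q',s['qpos'])
    rv=Ro.from_matrix(R0.T@R1).as_rotvec()
    print('shift',R0.T@p,'turn',rv,np.degrees(np.linalg.norm(rv)))
E
python3 - <<'E'
from h import *
mvs([460,-80,320],-10,75,-25)
E
```

```text
grasp now [539.49 -31.36 322.96] z [ 0.75  0.01 -0.67] F [-0.16 -0.38  0.18] w 91.31308873783576 t 13.15 q [ -8.6   -6.27 120.58  21.62  19.08  62.77]
shift [ 48.02  66.43 -60.92] turn [-0.59 -0.03 -0.25] 36.694173661904934
```

Call:
drive_tool(series=[[0, [10, 14, -13], [-0.13, 0, -0.05]], [0, [22, 30, -28], [-0.26, -0.01, -0.1]], [0, [34, 48, -44], [-0.39, -0.02, -0.16]], [0, [48, 66, -61], [-0.52, -0.03, -0.22]], [0, [48, 66, -61], [-0.59, -0.03, -0.25]]])

```text
time_s: 13.65
ee_pos: [465.0, -82.0, 299.9]
ee_rot: [-167.0, -6.1, -75.9]
force: [1.2, 0.0, 0.1]
gripper_width: 91.2
```

```bash
python3 - <<'E'
from h import *
mvs([400,-140,280],-25,75,-65)
E
```

```text
grasp now [460.35 -81.14 318.33] z [ 0.24 -0.05 -0.97] F [1.16 0.   0.08] w 91.18177094763534 t 13.65 q [-11.58  -1.46 102.82   0.29  64.29  63.56]
shift [39.27 81.04 25.05] turn [-0.04  0.05 -0.45] 25.96720989181845
```

```bash
python3 - <<'E'
from h import *
mvs([400,-140,280],-28,75,-84)
E
```

```text
grasp now [460.35 -81.14 318.33] z [ 0.24 -0.05 -0.97] F [1.16 0.   0.08] w 91.18177094763534 t 13.65 q [-11.58  -1.46 102.82   0.29  64.29  63.56]
shift [39.47 81.21 25.03] turn [-0.06  0.05 -0.73] 42.02535570319969
```

Call:
drive_tool(series=[[0, [8, 16, 5], [-0.01, 0.01, -0.145]], [0, [16, 32, 10], [-0.02, 0.02, -0.29]], [0, [24, 48, 15], [-0.03, 0.03, -0.435]], [0, [32, 64, 20], [-0.04, 0.04, -0.58]], [0, [39, 81, 25], [-0.06, 0.05, -0.73]]])

```text
time_s: 14.15
ee_pos: [404.9, -140.8, 260.0]
ee_rot: [-178.3, -14.7, -33.9]
force: [0.9, 0.1, 0.1]
gripper_width: 91.4
```

```bash
python3 - <<'E'
from h import *
mvs([395,-190,240],-38,72,-136)
E
```

```text
grasp now [ 400.58 -138.55  278.41] z [ 0.23 -0.12 -0.97] F [0.88 0.06 0.13] w 91.40966548473854 t 14.15 q [-19.08  -4.62 111.56  -2.43  58.45  15.58]
shift [14.61 48.06 41.82] turn [-0.07  0.04 -0.73] 42.311074389133196
```

Call:
drive_tool(series=[[0, [3, 9, 8], [-0.01, 0.01, -0.145]], [0, [6, 18, 16], [-0.02, 0.02, -0.29]], [0, [9, 28, 24], [-0.04, 0.03, -0.435]], [0, [12, 38, 33], [-0.05, 0.04, -0.58]], [0, [15, 48, 42], [-0.07, 0.04, -0.73]]])

```text
time_s: 14.65
ee_pos: [399.9, -193.6, 221.8]
ee_rot: [166.8, -12.7, 9.2]
force: [0.2, -0.3, 0.9]
gripper_width: 91.1
```

```bash
python3 - <<'E'
from h import *
mvs([391.4,-198.7,200],-40,70,-180)
E
```

```text
grasp now [ 395.17 -190.    239.84] z [ 0.25 -0.19 -0.95] F [ 0.2  -0.29  0.91] w 91.08739810833237 t 14.65 q [-24.18  -2.86 116.57  -5.54  48.7  -28.85]
shift [-13.52  -0.2   38.56] turn [-0.04 -0.   -0.74] 42.4903803144982
```

Call:
drive_tool(series=[[0, [-3, 0, 8], [-0.01, 0, -0.145]], [0, [-6, 0, 16], [-0.02, 0, -0.29]], [0, [-9, 0, 24], [-0.03, 0, -0.435]], [0, [-12, 0, 32], [-0.04, 0, -0.58]], [0, [-14, 0, 39], [-0.04, 0, -0.74]]])

```text
time_s: 15.15
ee_pos: [395.9, -202.5, 181.4]
ee_rot: [159.8, -0.1, 49.4]
force: [0.1, 0.0, 0.6]
gripper_width: 91.2
```

```bash
python3 - <<'E'
from h import *
import pickle
mvs([433.5,-234,46],-40,70,180)
D={n:grab(n,n+'16.png') for n in['scene','wrist','top']}
pickle.dump(D,open('d16.pkl','wb'))
E
```

```text
grasp now [ 390.84 -198.28  199.21] z [ 0.26 -0.22 -0.94] F [0.1  0.04 0.56] w 91.15885195165488 t 15.15 q [-24.54  -1.2  122.07  -8.37  39.92 -68.42]
shift [  0.29  -0.77 163.  ] turn [ 0.    0.   -0.01] 0.6339989777480203
```

View pics/wrist16.png

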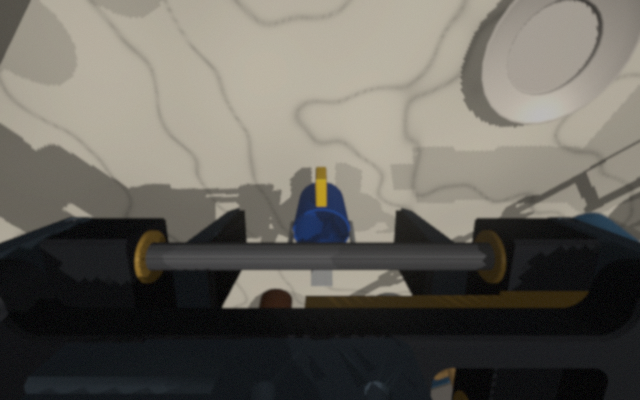

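View pics/scene16.png

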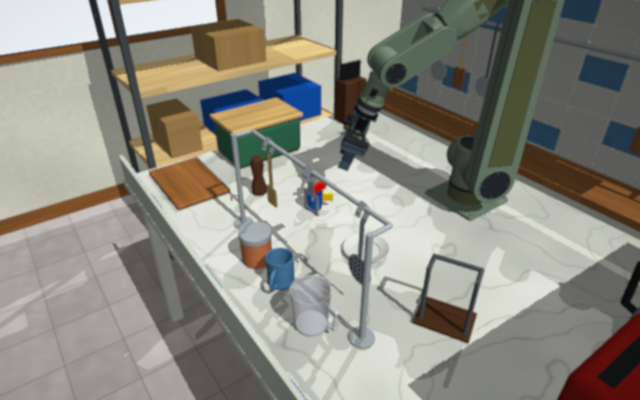

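```bash
python3 - <<'E'
from h import *
import pickle
D=pickle.load(open('d16.pkl','rb'));d=D['wrist']
crop(d,280,150,360,260,6,'w16c.png')
h=cv2.cvtColor(d['image'],cv2.COLOR_RGB2HSV); m=cv2.inRange(h,(18,120,60),(38,255,255)); m[:150]=0;m[240:]=0;m[:,:300]=0;m[:,345:]=0
ys,xs=np.nonzero(m)
for y in range(ys.min(),ys.max()+1,3):
    c=xs[ys==y]
    if len(c):print(y,c.min(),c.max(),h[y,int(c.mean()),2],onz(d,(c.mean(),y),59))
E
```

```text
167 322 323 147 [ 409.81 -210.25   59.  ]
170 317 325 135 [ 411.43 -213.57   59.  ]
173 316 325 136 [ 413.72 -216.17   59.  ]
176 316 325 137 [ 416.37 -218.41   59.  ]
179 316 325 167 [ 419.06 -220.69   59.  ]
182 316 325 187 [ 421.78 -222.99   59.  ]
185 315 326 187 [ 424.54 -225.33   59.  ]
188 315 326 186 [ 427.33 -227.69   59.  ]
191 315 326 187 [ 430.17 -230.09   59.  ]
194 315 326 187 [ 433.04 -232.53   59.  ]
197 315 326 187 [ 435.95 -234.99   59.  ]
200 316 326 185 [ 439.25 -237.08   59.  ]
203 316 326 186 [ 442.24 -239.61   59.  ]
206 318 324 135 [ 445.28 -242.18   59.  ]
```

View pics/w16c.png

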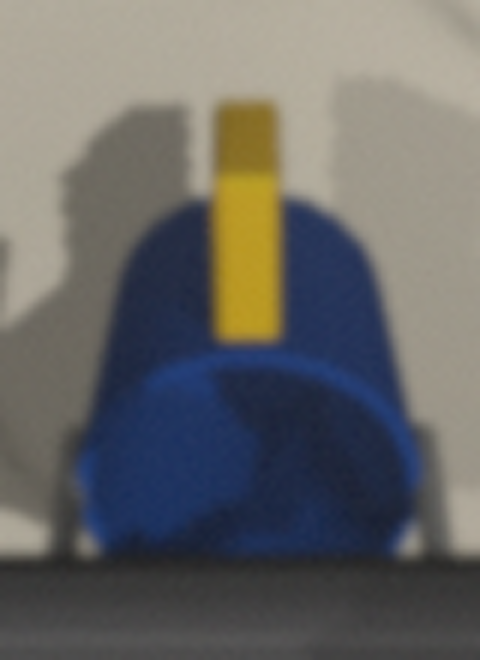

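```bash
python3 - <<'E'
from h import *
mvs([432.5,-232.8,45],-39.5,70,180)
E
```

```text
grasp now [ 390.85 -198.53  199.83] z [ 0.26 -0.22 -0.94] F [-0.26 -0.41  0.44] w 91.45123162813687 t 15.3 q [-24.55  -1.23 122.    -8.38  40.02 -67.87]
shift [  0.84  -2.96 163.93] turn [ 0.    0.   -0.03] 1.658430758998309
```

Call:
drive_tool(series=[[0, [0, -1, 25], [0, 0, -0.01]], [0, [0, -1, 50], [0, 0, -0.02]], [0, [0.5, -2, 75], [0, 0, -0.03]], [0, [1, -3, 95], [0, 0, -0.03]], [0, [1, -3, 110], [0, 0, -0.03]]])

```text
time_s: 15.8
ee_pos: [424.1, -225.2, 77.9]
ee_rot: [159.7, 0.3, 50.5]
force: [-0.3, 0.5, -0.4]
gripper_width: 91.2
```

```bash
python3 - <<'E'
from h import *
mvs([432.5,-232.8,45],-39.5,70,180)
D={n:grab(n,n+'17.png') for n in['wrist']}
E
```

```text
grasp now [ 419.08 -220.93   95.71] z [ 0.26 -0.22 -0.94] F [-0.3   0.51 -0.37] w 91.22668432055715 t 15.8 q [-25.89  10.69 127.84 -13.11  22.28 -65.12]
shift [-0.29 -0.9  53.78] turn [0.01 0.   0.  ] 0.40188117393847506
```

View pics/wrist17.png

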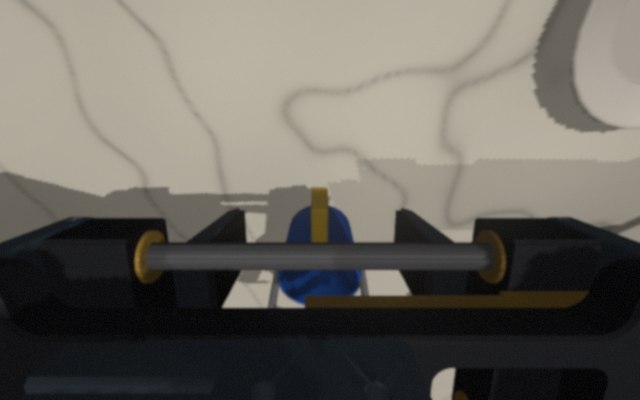

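Call:
drive_tool(series=[[0, [0, 0, 14], [0, 0, 0]], [0, [0, -1, 28], [0, 0, 0]], [0, [0, -1, 42], [0, 0, 0]], [0, [0, -1, 53], [0, 0, 0]], [0, [0, -1, 53], [0, 0, 0]]], squeeze=55)

```text
time_s: 16.35
ee_pos: [437.2, -236.6, 28.5]
ee_rot: [159.7, 0.3, 50.5]
force: [0.4, 1.0, 0.4]
gripper_width: 91.3
```

```bash
python3 - <<'E'
from h import *
mvs([432.5,-232.8,45],-39.5,70,180)
D={n:grab(n,n+'18.png') for n in['wrist','top']}
crop(D['top'],330,200,440,280,7,'t18.png')
E
```

```text
grasp now [ 432.19 -232.3    46.28] z [ 0.26 -0.22 -0.94] F [0.43 1.02 0.38] w 91.26662061779534 t 16.35 q [-26.55  17.26 129.38 -19.4   14.39 -59.14]
shift [-0.09 -0.02  1.39] turn [0. 0. 0.] 0.4299383699129143
```

View pics/wrist18.png

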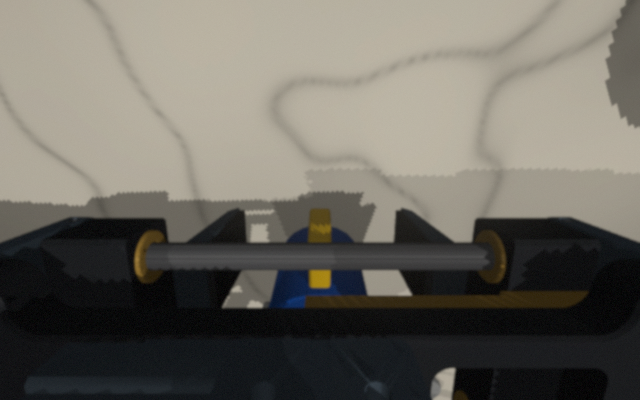

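View pics/t18.png

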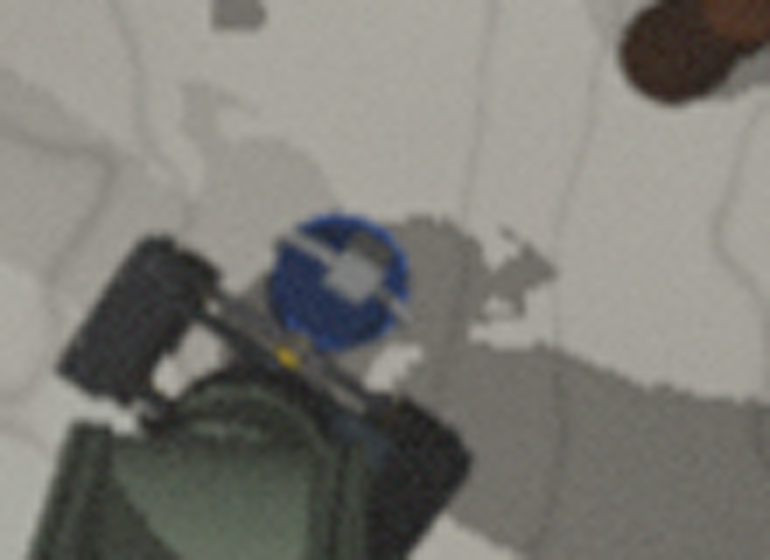

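Call:
drive_tool(series=[[0.5, [0, 0, 1], [0, 0, 0]], [0.8, [0, 0, 1], [0, 0, 0]], [1, [0, 0, 1], [0, 0, 0]], [1, [0, 0, 1], [0, 0, 0]], [1, [0, 0, 1], [0, 0, 0]]], squeeze=55)

```text
time_s: 16.95
ee_pos: [437.3, -236.8, 28.5]
ee_rot: [159.6, 0.3, 50.6]
force: [-0.1, -0.5, 0.4]
gripper_width: 54.3
```

Call:
drive_tool(series=[[1, [0, 0, 0], [0, 0, 0]], [1, [0, 0, 0], [0, 0, 0]], [1, [0, 0, 0], [0, 0, 0]], [1, [0, 0, 0], [0, 0, 0]], [1, [0, 0, 0], [0, 0, 0]]])

```text
time_s: 17.45
ee_pos: [436.8, -236.6, 28.1]
ee_rot: [159.7, 0.4, 50.6]
force: [-0.8, -0.2, -0.5]
gripper_width: 13.9
```

Call:
drive_tool(series=[[1, [0, 0, 0], [0, 0, 0]], [1, [0, 0, 0], [0, 0, 0]], [1, [0, 0, 0], [0, 0, 0]], [1, [0, 0, 0], [0, 0, 0]], [1, [0, 0, 0], [0, 0, 0]]])

```text
time_s: 17.95
ee_pos: [437.3, -236.8, 28.2]
ee_rot: [159.6, 0.3, 50.6]
force: [0.4, 0.3, -2.5]
gripper_width: 12.0
```

```bash
python3 - <<'E'
from h import *
import pickle
mvs([420,-222,105],-39.5,70,180)
mvs([432,-232.5,105],-39.5,70,180)
D={n:grab(n,n+'19.png') for n in['wrist','top','scene']}
pickle.dump(D,open('d19.pkl','wb'))
# hanging measure: where's rail/hanger in top & scene
crop(D['top'],260,140,340,220,8,'t19.png');crop(D['scene'],280,150,350,230,9,'s19.png')
E
```

```text
grasp now [ 432.24 -232.49   46.02] z [ 0.27 -0.22 -0.94] F [ 0.39  0.32 -2.54] w 11.982939209478978 t 17.95 q [-26.57  17.28 129.45 -19.61  14.22 -59.05]
shift [  0.09   5.3  -60.9 ] turn [0.01 0.   0.  ] 0.5214672170338883
grasp now [ 432.24 -232.49   46.02] z [ 0.27 -0.22 -0.94] F [ 0.39  0.32 -2.54] w 11.982939209478978 t 17.95 q [-26.57  17.28 129.45 -19.61  14.22 -59.05]
shift [ -0.42  20.24 -55.35] turn [0.01 0.   0.  ] 0.5214672170338883
```

View pics/t19.png

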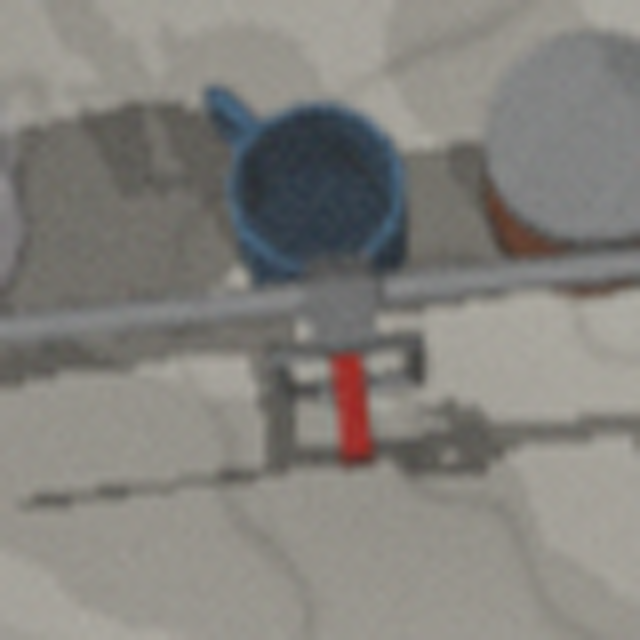

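View pics/s19.png

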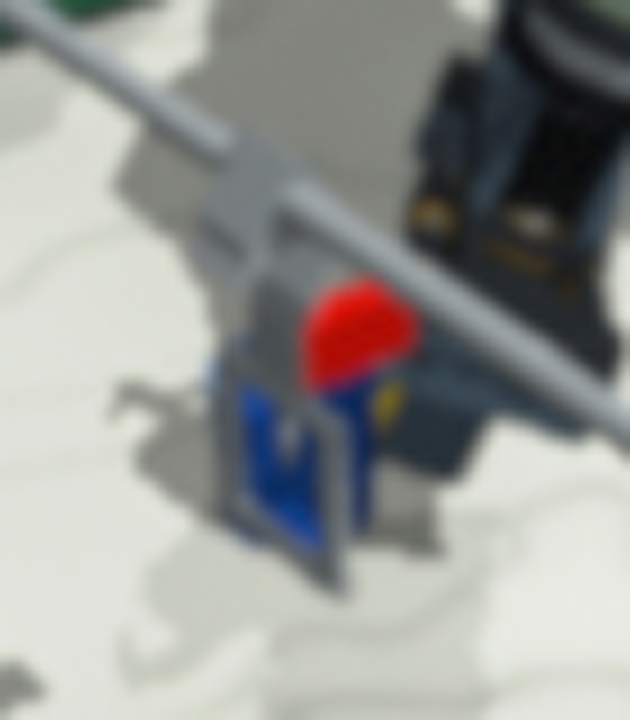

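```bash
python3 - <<'E'
from h import *
import pickle
D=pickle.load(open('d19.pkl','rb'));T,S=D['top'],D['scene']
t=lambda x,y:(x/8+260,y/8+140); s=lambda x,y:(x/9+280,y/9+150)
print('lower',onz(T,t(345,384),189),onz(S,s(288,558),189),tri(T,t(345,384),S,s(288,558)))
print('ends T',onz(T,t(283,390),189),onz(T,t(415,377),189),'S',onz(S,s(238,522),189),onz(S,s(340,590),189))
print('upper',onz(T,t(350,347),245),onz(T,t(275,357),245),onz(T,t(418,340),245))
print('expect',[(proj(T,[x,-30,189])-[260,140])*8 for x in(633,643)],[(proj(S,[x,-30,189])-[280,150])*9 for x in(633,643)])
print('grip end',onz(T,t(357,455),315-48), onz(T,t(343,358),315-48))
# cup hook from top
print('cuphook T', onz(T,(380.4,239),137))
E
```

```text
lower [640.63 -30.26 189.  ] [641.83 -23.04 189.  ] (array([640.02, -28.98, 185.26]), np.float64(3.8282172276602924))
ends T [640.22  -5.97 189.  ] [641.17 -57.7  189.  ] S [643.41 -47.1  189.  ] [638.65  -0.85 189.  ]
upper [641.44 -33.72 245.  ] [639.92  -5.47 245.  ] [642.04 -59.3  245.  ]
expect [array([345.85, 403.05]), array([343.88, 378.15])] [array([298.9 , 537.02]), array([271.42, 548.3 ])]
grip end [595.33 -33.29 267.  ] [632.08 -30.99 267.  ]
cuphook T [ 467.33 -261.02  137.  ]
```

Call:
drive_tool(series=[[1, [0, 3, -8], [0, 0, 0]], [1, [0, 8, -22], [0, 0, 0]], [1, [0, 15, -42], [0, 0, 0]], [1, [0, 22, -62], [0, 0, 0]], [1, [0, 29, -79], [0, 0, 0]]])

```text
time_s: 18.6
ee_pos: [437.3, -236.1, 113.4]
ee_rot: [159.6, 0.3, 50.6]
force: [0.7, -0.0, -1.3]
gripper_width: 11.8
```

```bash
python3 - <<'E'
from h import *
mvs([470,-140,135],-20,70,180)
D={n:grab(n,n+'20.png') for n in['wrist','scene']}
crop(D['scene'],270,120,390,220,6.5,'s20.png')
E
```

```text
grasp now [ 432.21 -231.78  131.18] z [ 0.27 -0.22 -0.94] F [ 0.68 -0.01 -1.3 ] w 11.750682892404319 t 18.6 q [-26.48   8.7  123.2   -9.95  28.61 -69.26]
shift [ 97.17 -26.11 -14.32] turn [ 0.01  0.12 -0.32] 19.359553849488904
```

View pics/s20.png

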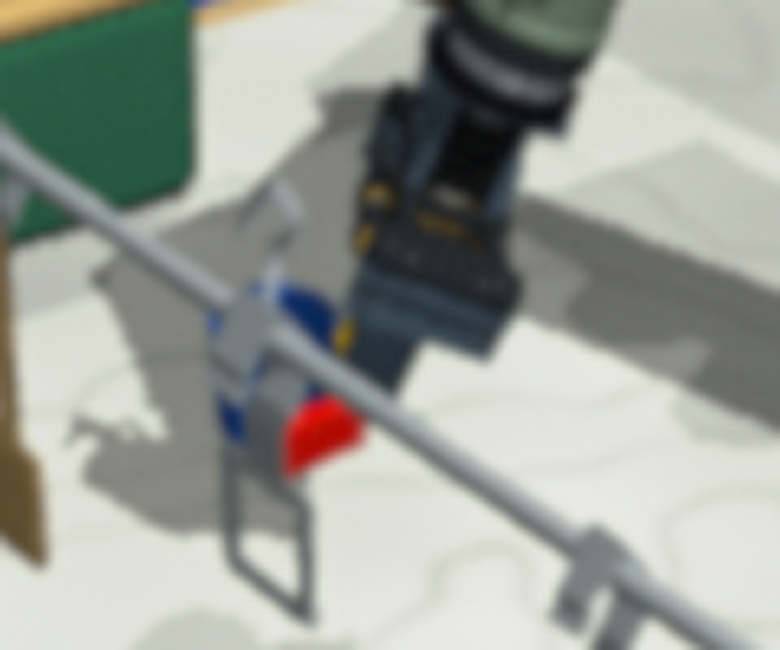

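View pics/wrist20.png

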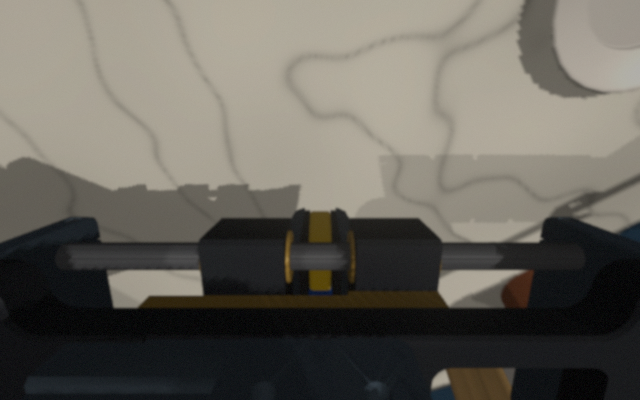

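Call:
drive_tool(series=[[1, [16, -4, -2], [0, 0.02, -0.06]], [1, [36, -9, -5], [0, 0.045, -0.12]], [1, [58, -15, -8], [0, 0.07, -0.19]], [1, [80, -21, -11], [0.01, 0.1, -0.26]], [1, [97, -26, -14], [0.01, 0.12, -0.32]]])

```text
time_s: 19.2
ee_pos: [475.9, -141.6, 114.6]
ee_rot: [160.4, 0.2, 70.4]
force: [-0.3, 1.2, -1.1]
gripper_width: 11.7
```

```bash
python3 - <<'E'
from h import *
mvs([535,-32.5,132],1.1,70,180)
E
```

```text
grasp now [ 469.9  -139.42  132.52] z [ 0.31 -0.12 -0.94] F [-0.27  1.16 -1.1 ] w 11.681028190707297 t 19.2 q [-17.26   8.55 122.85  -1.96  29.06 -86.12]
shift [124.92  23.64   8.52] turn [-0.01  0.13 -0.34] 20.722006704032143
```

Call:
drive_tool(series=[[1, [18, 3, 1], [0, 0.02, -0.06]], [1, [42, 8, 3], [0, 0.05, -0.13]], [1, [70, 13, 5], [-0.01, 0.08, -0.2]], [1, [98, 18, 7], [-0.01, 0.11, -0.27]], [1, [125, 24, 8], [-0.01, 0.13, -0.34]]])

```text
time_s: 19.7
ee_pos: [541.5, -32.7, 114.3]
ee_rot: [159.9, -0.2, 91.2]
force: [0.2, -0.1, -2.2]
gripper_width: 11.7
```

```bash
python3 - <<'E'
from h import *
import pickle
mvs([535,-32.5,132],1.1,70,180)
D={n:grab(n,n+'21.png') for n in['wrist','top','scene']}
pickle.dump(D,open('d21.pkl','wb'))
crop(D['top'],260,140,340,240,7,'t21.png');crop(D['scene'],280,140,380,240,8,'s21.png')
E
```

```text
grasp now [534.97 -32.88 132.12] z [ 0.34  0.01 -0.94] F [ 0.22 -0.09 -2.19] w 11.661571645932431 t 19.7 q [  -6.39   12.29  118.03    5.58   29.88 -101.93]
shift [ 0.31 -0.04  0.12] turn [ 0. -0.  0.] 0.23766760834523282
```

View pics/t21.png

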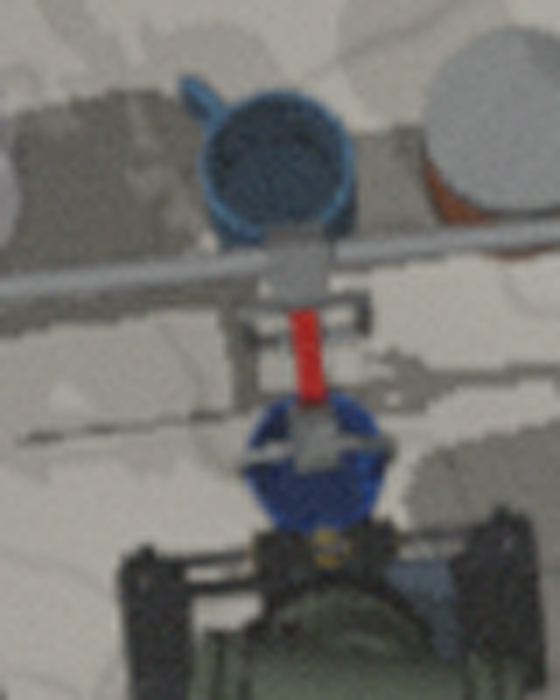

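View pics/s21.png

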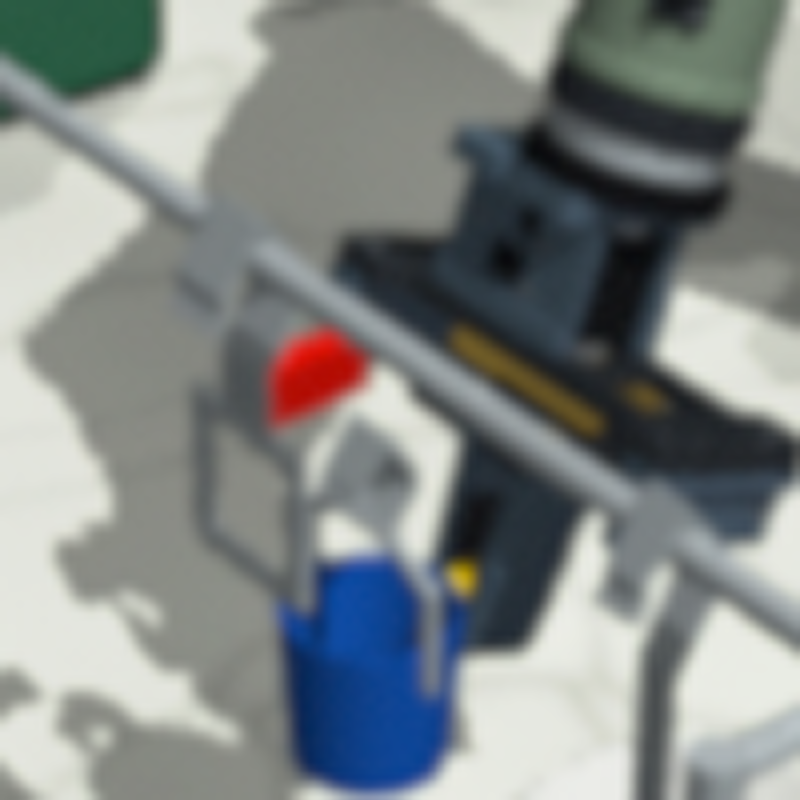

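```bash
python3 - <<'E'
from fit import *
import pickle
D=pickle.load(open('d21.pkl','rb'));T,S=D['top'],D['scene']
t=lambda x,y:(x/7+260,y/7+140); s=lambda x,y:(x/8+280,y/8+140)
st=env.state();R=RR(st['ee_rot']);g=st['ee_pos']-19*R[:,2]
print('rim T',onz(T,t(317,462),150))
e=g+np.array([50,.9,82]); print('expected hook',e)
for nm,v in dict(apex=(0,0,12),free=(11.5,0,-15),ap_l=(0,-10,12),ap_r=(0,10,12),fr_l=(11.5,-10,-15),fr_r=(11.5,10,-15)).items():
    print(nm,'S',(proj(S,e+v)-[280,140])*8,'T',(proj(T,e+v)-[260,140])*7)
print('loop S',onz(S,s(203,533),188),onz(S,s(308,607),188),'T',onz(T,t(245,345),188),onz(T,t(365,330),188))
print('loop exp S',(proj(S,[641,-31.5-26,188])-[280,140])*8,(proj(S,[641,-31.5+26,188])-[280,140])*8)
print('rim S',(proj(S,e+[0,0,-64])-[280,140])*8)
E
python3 -c "
from h import *
import pickle
D=pickle.load(open('d21.pkl','rb'));crop(D['scene'],300,180,340,230,15,'s21b.png')"
```

```text
rim T [590.53 -32.24 150.  ]
expected hook [585.63 -32.12 214.64]
apex S [376.17 416.15] T [313.64 439.85]
free S [348.26 493.42] T [313.04 426.2 ]
ap_l S [358.68 403.09] T [336.82 437.97]
ap_r S [393.85 429.34] T [290.45 441.73]
fr_l S [331.06 480.05] T [335.72 424.36]
fr_r S [365.66 506.94] T [290.36 428.04]
loop S [641.31 -55.37 188.  ] [637.13   0.31 188.  ] T [638.84  -4.65 188.  ] [641.28 -58.55 188.  ]
loop exp S [200.24 529.8 ] [288.31 602.62]
rim S [374.27 598.67]
```

View pics/s21b.png

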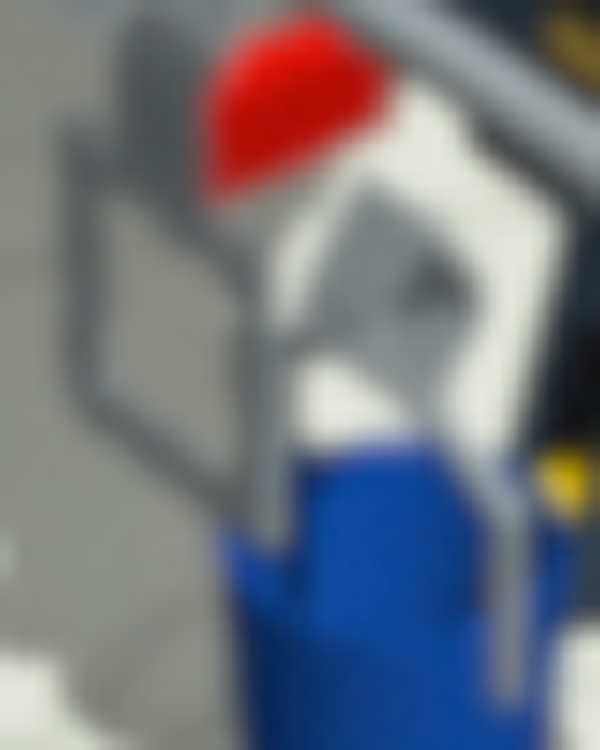

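Call:
drive_tool(series=[[1, [0, 5, 1], [0, 0, 0]], [1, [0, 12, 3], [0, 0, 0]], [1, [0, 19, 5], [0, 0, 0]], [1, [0, 26, 7], [0, 0, 0]], [1, [0, 31, 8], [0, 0, 0]]])

```text
time_s: 20.35
ee_pos: [575.1, -33.3, 119.6]
ee_rot: [159.7, -0.2, 91.0]
force: [-0.0, -0.1, -2.0]
gripper_width: 11.9
```

```bash
python3 - <<'E'
from h import *
import pickle
mvs([567,-32.5,135],1.1,70,180)
D={n:grab(n,n+'22.png') for n in['top','scene']}
pickle.dump(D,open('d22.pkl','wb'))
crop(D['top'],285,160,325,210,14,'t22.png');crop(D['scene'],295,175,345,230,14,'s22.png')
E
```

```text
grasp now [568.5  -33.49 137.44] z [ 0.35  0.01 -0.94] F [-0.   -0.15 -1.99] w 11.931060337465382 t 20.35 q [  -5.97   14.55  113.85    4.96   31.53 -100.75]
shift [ 0.96 -2.34  1.78] turn [ 0.01 -0.   -0.  ] 0.3741875945710845
```

View pics/t22.png

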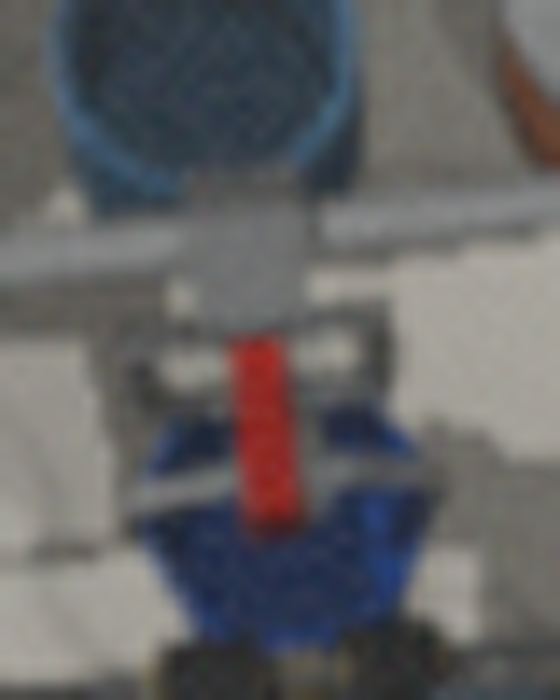

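View pics/s22.png

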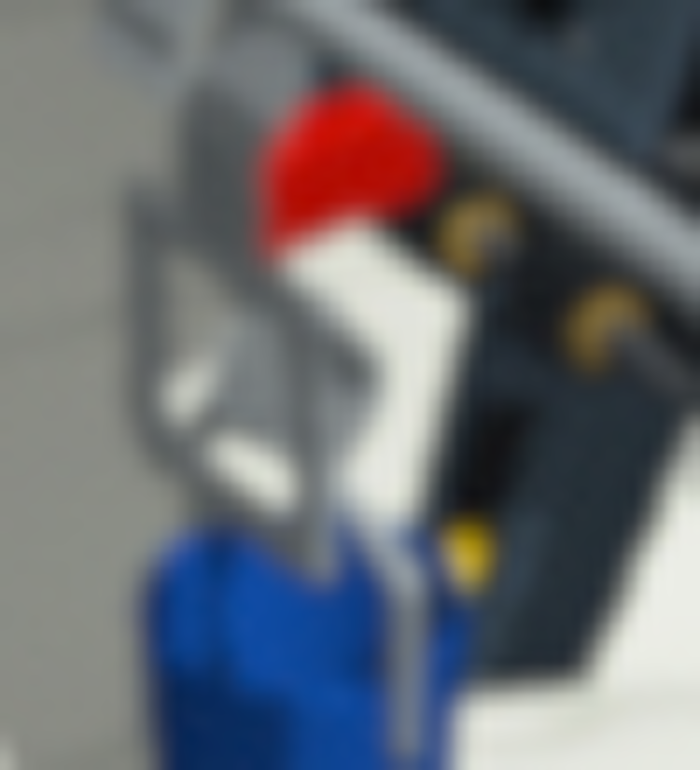

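Call:
drive_tool(series=[[1, [2, 1, -2], [0, 0, 0]], [1, [4, 2, -4], [0, 0, 0]], [1, [5, 5, -3], [0, 0, 0]], [1, [5, 9, -1], [0, 0, 0]], [1, [5, 13, 1], [0, 0, 0]]])

```text
time_s: 20.95
ee_pos: [587.0, -27.6, 123.1]
ee_rot: [159.7, -0.2, 91.1]
force: [-0.0, -0.1, -1.8]
gripper_width: 11.9
```

```bash
python3 - <<'E'
from h import *
import pickle
mvs([581,-28,139],1.1,70,180)
D={n:grab(n,n+'23.png') for n in['top','scene']}
pickle.dump(D,open('d23.pkl','wb'))
mvs([581,-28,139],1.1,70,180)
crop(D['top'],285,160,325,210,14,'t23.png');crop(D['scene'],295,175,345,230,14,'s23.png')
E
```

```text
grasp now [580.44 -27.81 140.93] z [ 0.35  0.01 -0.94] F [-0.05 -0.09 -1.82] w 11.938590272314201 t 20.95 q [ -5.14  15.24 112.18   4.33  32.47 -99.44]
shift [-0.26 -0.25  2.  ] turn [ 0.01 -0.   -0.  ] 0.3587896021427887
grasp now [580.83 -27.89 140.87] z [ 0.35  0.01 -0.94] F [-0.26 -0.1  -2.18] w 11.77400868960913 t 21.05 q [ -5.15  15.27 112.15   4.33  32.45 -99.44]
shift [-0.17 -0.6   1.81] turn [ 0.01 -0.   -0.  ] 0.3730849479726904
```

View pics/t23.png

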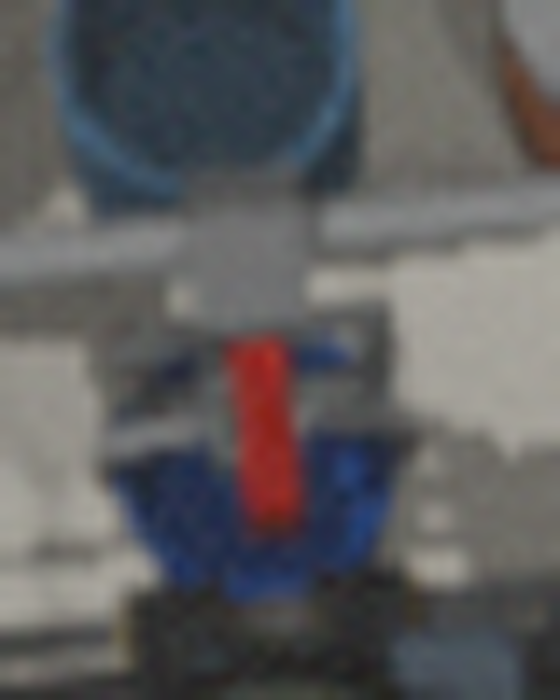

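View pics/s23.png

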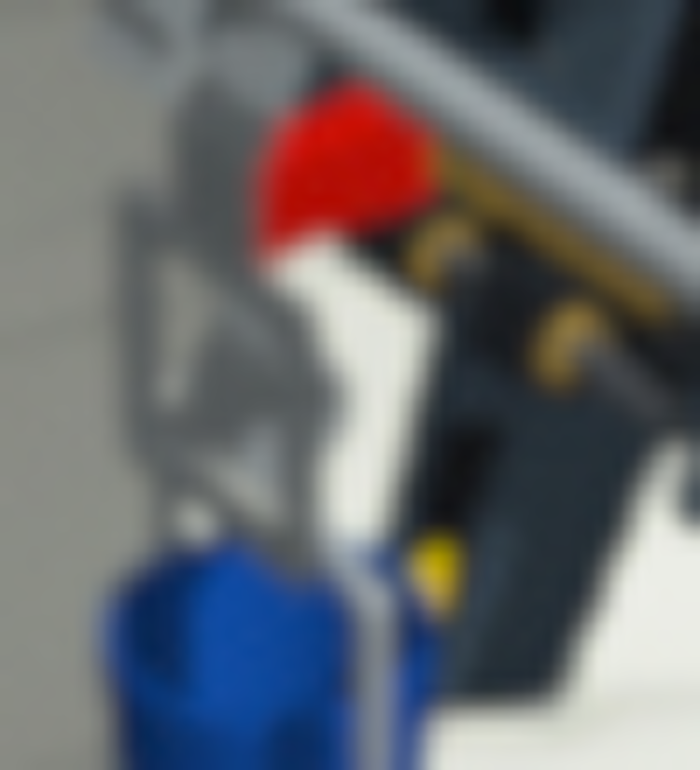

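Call:
drive_tool(series=[[1, [0, 3, 1], [0, 0, 0]], [1, [0, 3, 2], [0, 0, 0]], [1, [0, 2, 5], [0, 0, 0]], [1, [0, 1, 8], [0, 0, 0]], [1, [0, 0.5, 11], [0, 0, 0]]])

```text
time_s: 21.55
ee_pos: [590.6, -27.6, 112.4]
ee_rot: [159.7, -0.2, 91.1]
force: [0.2, 0.5, -2.3]
gripper_width: 11.9
```

```bash
python3 - <<'E'
from h import *
import pickle
D={n:grab(n,n+'24.png') for n in['top','scene']}
pickle.dump(D,open('d24.pkl','wb'))
mvs([585,-28,131],1.1,70,180)
crop(D['top'],285,160,325,210,14,'t24.png');crop(D['scene'],295,175,345,230,14,'s24.png')
E
```

```text
grasp now [583.86 -27.75 129.96] z [ 0.35  0.01 -0.94] F [-0.45  0.3  -2.18] w 11.730929502860354 t 21.65 q [ -5.1   16.32 112.52   4.46  31.15 -99.55]
shift [-0.33  1.35 -0.59] turn [ 0. -0. -0.] 0.2873616892985032
```

View pics/t24.png

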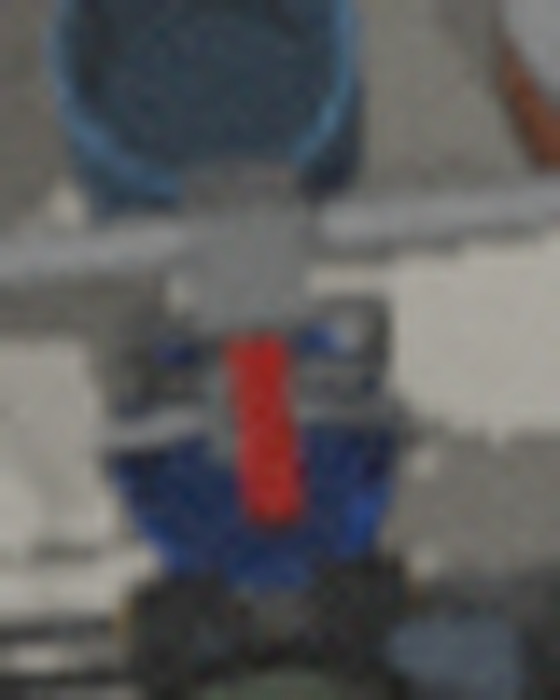

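View pics/s24.png

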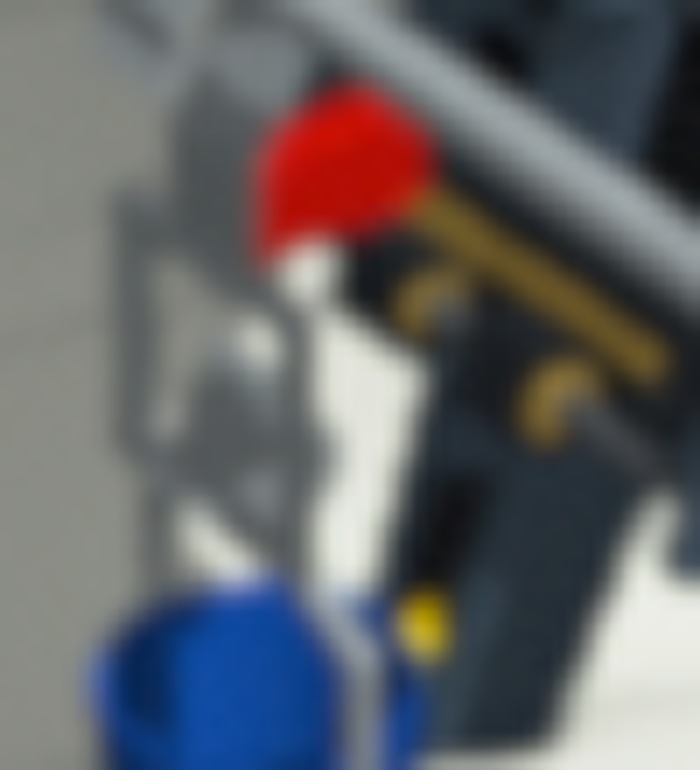

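```bash
python3 - <<'E'
from h import *
import pickle
D=pickle.load(open('d24.pkl','rb'));T=D['top'];S=D['scene']
for z in(178,183,188): print(onz(T,(303.4,190.0),z))
f=lambda p:(proj(S,p)-[295,175])*14
for nm,e in dict(e1=np.array([637.4,-28,209]),e2=np.array([637.4,-28,204.])).items():
  print(nm,{k:f(e+v) for k,v in dict(fl=(11.5,-10,-15),fr=(11.5,10,-15),al=(0,-10,12),ar=(0,10,12)).items()})
print('bar',f([640.5,-31.5-22,189]),f([640.5,-31.5+22,189]))
E
python3 -c "
from h import *
import pickle
D=pickle.load(open('d24.pkl','rb'));im=cv2.resize(D['scene']['image'][195:225,300:325,::-1],None,fx=24,fy=24,interpolation=cv2.INTER_CUBIC);im=cv2.normalize(im,None,0,400,cv2.NORM_MINMAX);cv2.imwrite('pics/s24b.png',im)"
```

```text
[636.71 -30.52 178.  ]
[635.56 -30.57 183.  ]
[634.4  -30.61 188.  ]
e1 {'fl': array([162.85, 472.37]), 'fr': array([222.31, 521.71]), 'al': array([210.57, 335.96]), 'ar': array([271.03, 384.16])}
e2 {'fl': array([163.26, 493.66]), 'fr': array([222.59, 543.13]), 'al': array([210.88, 357.72]), 'ar': array([271.2 , 406.06])}
bar [154.02 441.62] [284.5  549.35]
```

View pics/s24b.png

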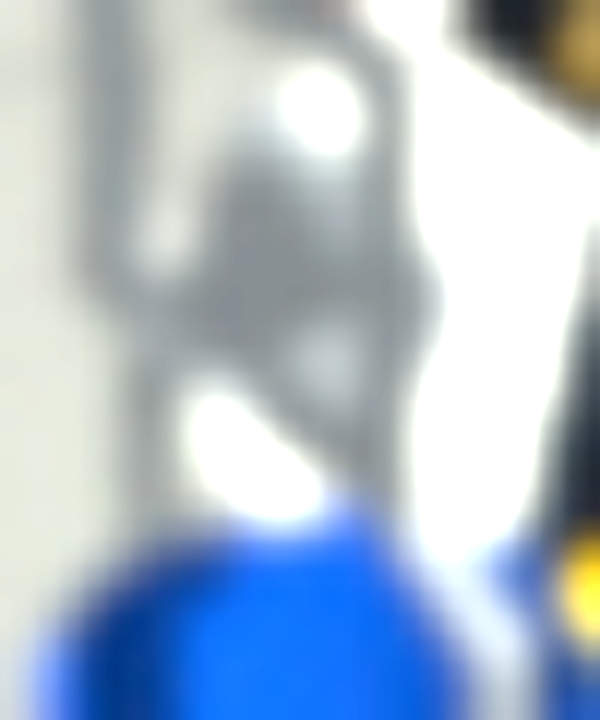

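Call:
drive_tool(series=[[1, [0, 1, 1], [0, 0, 0]], [1, [0, 1, 3], [0, 0, 0]], [1, [0, 0, 5], [0, 0, 0]], [1, [0, -1, 7], [0, 0, 0]], [1, [0, -1, 8], [0, 0, 0]]])

```text
time_s: 22.15
ee_pos: [592.4, -27.5, 104.6]
ee_rot: [159.7, -0.2, 91.1]
force: [0.3, -0.2, -2.2]
gripper_width: 11.6
```

```bash
python3 - <<'E'
from h import *
import pickle
D={n:grab(n,n+'25.png') for n in['top','scene']}
pickle.dump(D,open('d25.pkl','wb'))
mvs([585,-28,120],1.1,70,180)
crop(D['scene'],295,175,345,230,14,'s25.png')
im=cv2.resize(D['scene']['image'][195:225,300:325,::-1],None,fx=24,fy=24,interpolation=cv2.INTER_CUBIC);im=cv2.normalize(im,None,0,400,cv2.NORM_MINMAX);cv2.imwrite('pics/s25b.png',im)
E
```

```text
grasp now [586.04 -27.71 122.63] z [ 0.35  0.01 -0.94] F [-0.72  0.12 -2.36] w 11.88278240606557 t 22.25 q [ -5.07  17.02 112.83   4.58  30.08 -99.67]
shift [-0.33 -1.98  2.1 ] turn [ 0. -0. -0.] 0.32771328656467613
```

View pics/s25.png

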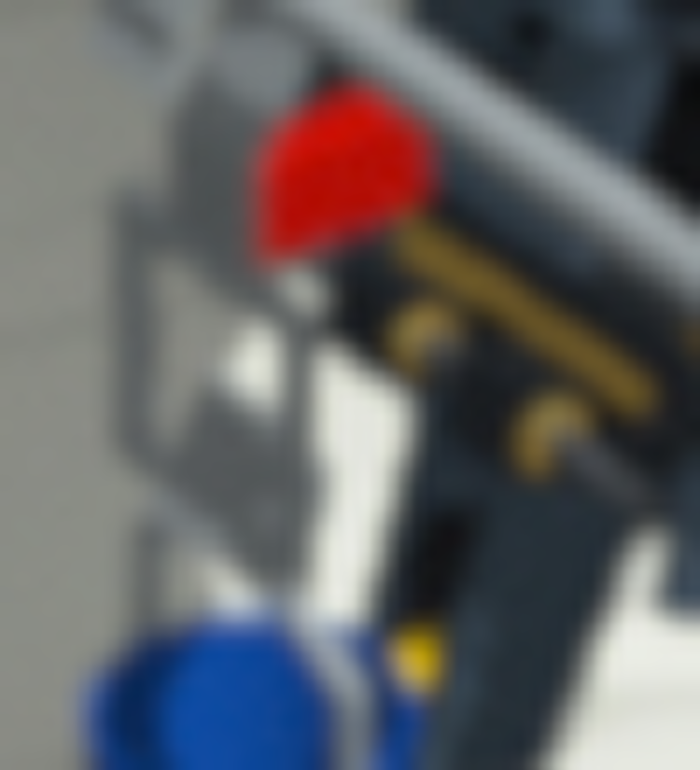

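View pics/s25b.png

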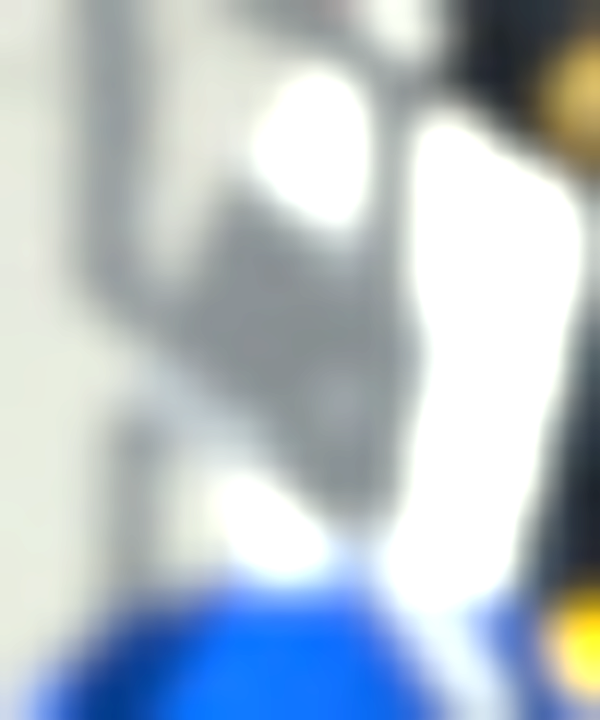

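Call:
drive_tool(series=[[1, [0, 0, 1], [0, 0, 0]], [1, [0, -1, 2], [0, 0, 0]], [1, [0, -1, 3], [0, 0, 0]], [1, [0, -1, 4], [0, 0, 0]], [1, [0, -1, 4], [0, 0, 0]]])

```text
time_s: 22.75
ee_pos: [593.2, -27.5, 100.8]
ee_rot: [159.7, -0.2, 91.1]
force: [0.8, -1.0, -1.8]
gripper_width: 11.9
```

Call:
drive_tool(series=[[1, [0, 0, 1], [0, 0, 0]], [1, [0, -1, 2], [0, 0, 0]], [1, [0, -1, 3], [0, 0, 0]], [1, [0, -1, 3], [0, 0, 0]], [1, [0, -1, 3], [0, 0, 0]]])

```text
time_s: 23.25
ee_pos: [593.3, -27.5, 97.8]
ee_rot: [159.7, -0.2, 91.1]
force: [-0.7, -0.9, -2.1]
gripper_width: 12.0
```

```bash
python3 - <<'E'
from h import *
import pickle
D={n:grab(n,n+'26.png') for n in['top','scene']}
pickle.dump(D,open('d26.pkl','wb'))
mvs([585,-28,120],1.1,70,180)
crop(D['scene'],295,175,345,230,14,'s26.png')
im=cv2.resize(D['scene']['image'][195:225,300:325,::-1],None,fx=24,fy=24,interpolation=cv2.INTER_CUBIC);im=cv2.normalize(im,None,0,400,cv2.NORM_MINMAX);cv2.imwrite('pics/s26b.png',im)
E
```

```text
grasp now [586.75 -27.7  115.66] z [ 0.35  0.01 -0.94] F [-0.51 -0.61 -1.45] w 11.551068522766071 t 23.35 q [ -5.06  17.59 113.26   4.72  29.05 -99.83]
shift [-0.31 -0.24 -4.69] turn [ 0.01 -0.   -0.  ] 0.3513436157661392
```

View pics/s26.png

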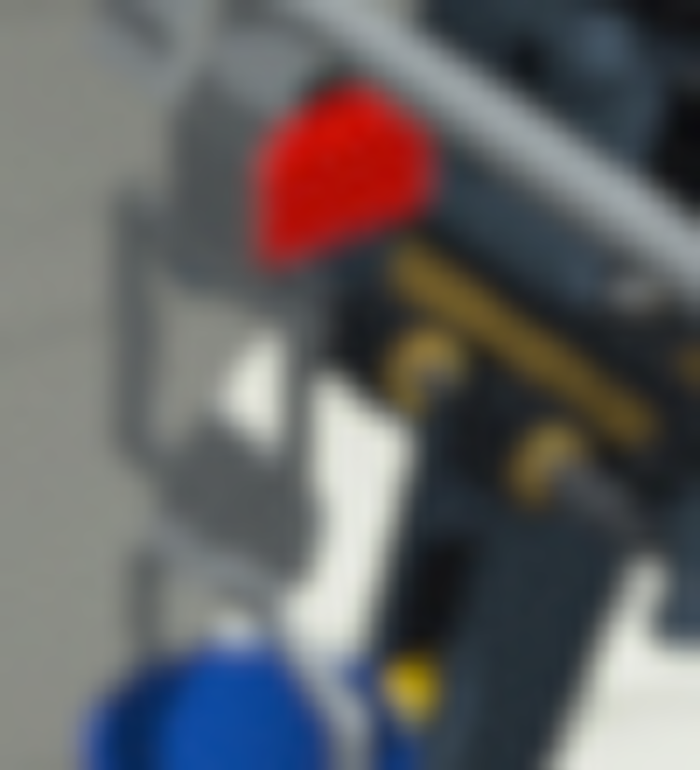

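Call:
drive_tool(series=[[1, [0, 0, 1], [0, 0, 0]], [1, [0, -1, 2], [0, 0, 0]], [1, [0, -1, 3], [0, 0, 0]], [1, [0, -1, 3], [0, 0, 0]], [1, [0, -1, 3], [0, 0, 0]]])

```text
time_s: 23.85
ee_pos: [593.4, -27.5, 94.6]
ee_rot: [159.7, -0.2, 91.1]
force: [0.8, -0.4, -2.2]
gripper_width: 11.7
```

Call:
drive_tool(series=[[1, [0, 0, 1], [0, 0, 0]], [1, [0, -1, 2], [0, 0, 0]], [1, [0, -1, 2], [0, 0, 0]], [1, [0, -1, 2], [0, 0, 0]], [1, [0, -1, 2], [0, 0, 0]]])

```text
time_s: 24.35
ee_pos: [593.1, -27.5, 92.4]
ee_rot: [159.7, -0.2, 91.1]
force: [-0.0, -1.2, -1.7]
gripper_width: 11.7
```

```bash
python3 - <<'E'
from h import *
import pickle
D={n:grab(n,n+'27.png') for n in['top','scene']}
mvs([585,-28,120],1.1,70,180)
crop(D['scene'],295,175,345,230,14,'s27.png')
crop(D['top'],285,160,325,210,14,'t27.png')
E
```

```text
grasp now [586.58 -27.68 110.24] z [ 0.35  0.01 -0.94] F [-0.11  0.74 -2.68] w 11.92002823590516 t 24.45 q [ -5.06  17.99 113.66   4.84  28.26 -99.96]
shift [-0.31  1.8  -9.7 ] turn [ 0.01 -0.   -0.  ] 0.3484994737871725
```

View pics/s27.png

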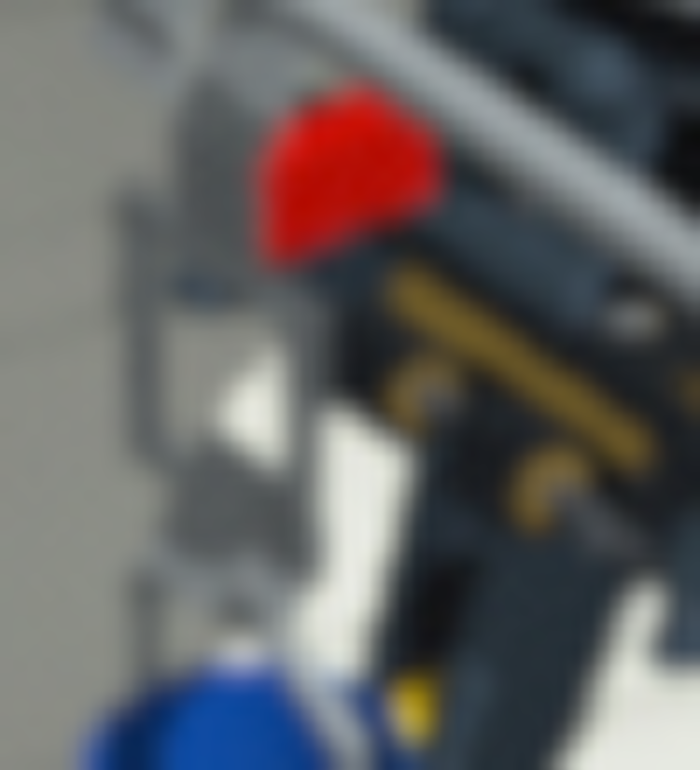

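View pics/t27.png

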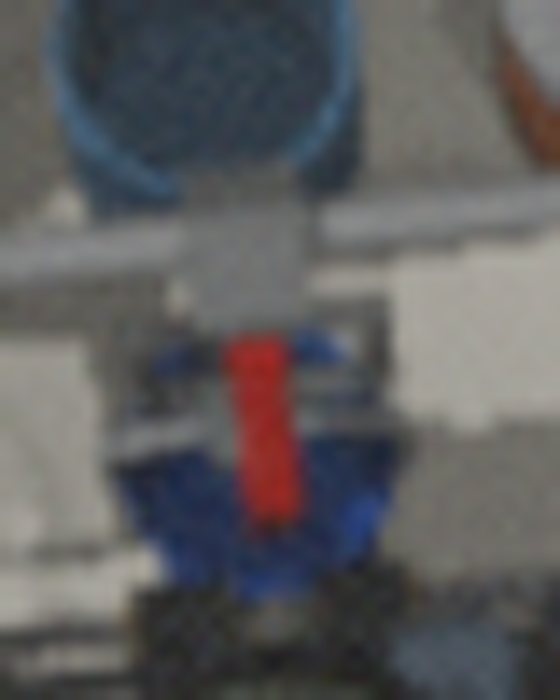

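Call:
drive_tool(series=[[1, [0, 0.5, 1], [0, 0, 0]], [1, [0, 0.5, 2], [0, 0, 0]], [1, [0, 0, 3], [0, 0, 0]], [1, [0, 0, 3], [0, 0, 0]], [1, [0, 0, 3], [0, 0, 0]]])

```text
time_s: 24.95
ee_pos: [594.1, -27.5, 89.5]
ee_rot: [159.7, -0.2, 91.1]
force: [0.4, 0.7, -2.3]
gripper_width: 12.0
```

Call:
drive_tool(series=[[1, [0, 0, 1], [0, 0, 0]], [1, [0, 0, 2], [0, 0, 0]], [1, [0, 0, 2], [0, 0, 0]], [1, [0, 0, 2], [0, 0, 0]], [1, [0, 0, 2], [0, 0, 0]]])

```text
time_s: 25.45
ee_pos: [595.9, -27.6, 88.7]
ee_rot: [159.6, -0.2, 91.1]
force: [-0.3, 0.1, 4.4]
gripper_width: 11.6
```

```bash
python3 - <<'E'
from h import *
import pickle
D={n:grab(n,n+'28.png') for n in['scene']}
mvs([585,-28,120],1.1,70,180)
crop(D['scene'],295,175,345,230,14,'s28.png')
E
```

```text
grasp now [589.22 -27.73 106.44] z [ 0.35  0.01 -0.94] F [ 0.57 -0.07  4.62] w 11.783628980765725 t 25.5 q [  -5.04   18.45  113.71    4.93   27.61 -100.04]
shift [ -0.2    0.63 -14.18] turn [ 0.01 -0.   -0.  ] 0.4741500771164007
```

View pics/s28.png

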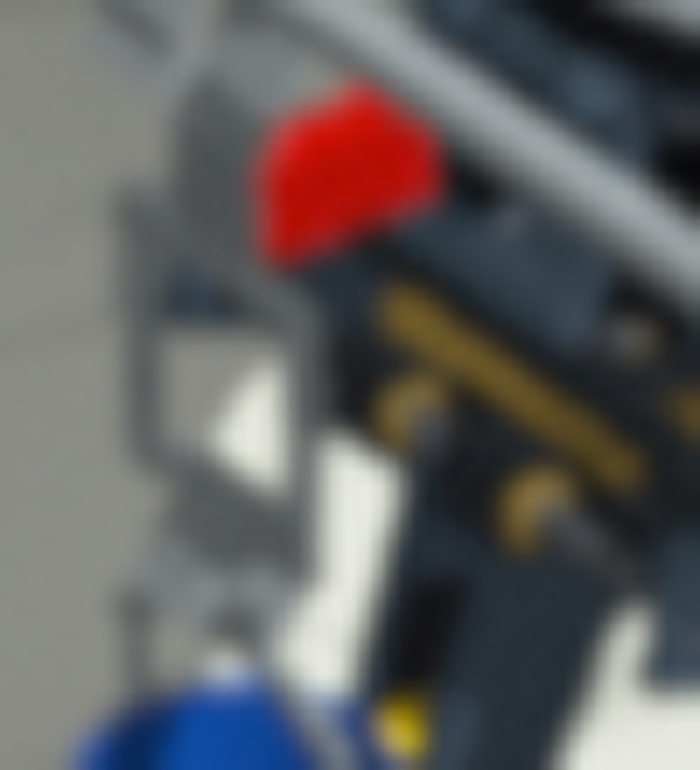

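Call:
drive_tool(series=[[1, [0, 0, -1], [0, 0, 0]], [1, [0, 0, -1], [0, 0, 0]], [0.86, [0, 0, -1], [0, 0, 0]], [0.82, [0, 0, -1], [0, 0, 0]], [0.8, [0, 0, -1], [0, 0, 0]]], squeeze=10)

```text
time_s: 26.0
ee_pos: [594.0, -27.4, 88.1]
ee_rot: [159.8, -0.2, 91.1]
force: [-0.3, 0.3, -0.3]
gripper_width: 17.8
```

```bash
python3 - <<'E'
from h import *
import pickle
D={n:grab(n,n+'29.png') for n in['scene','wrist','top']}
mvs([585,-28,120],1.1,70,180)
crop(D['scene'],285,165,355,255,8.5,'s29.png');crop(D['top'],285,160,325,210,14,'t29.png')
E
```

```text
grasp now [587.77 -27.63 106.28] z [ 0.35  0.01 -0.94] F [ 0.25 -1.11 -0.78] w 18.154335972057442 t 26.15 q [  -5.04   18.39  113.76    4.9    27.79 -100.02]
shift [ -0.33   2.06 -13.83] turn [ 0. -0. -0.] 0.32291574105558146
```

View pics/s29.png

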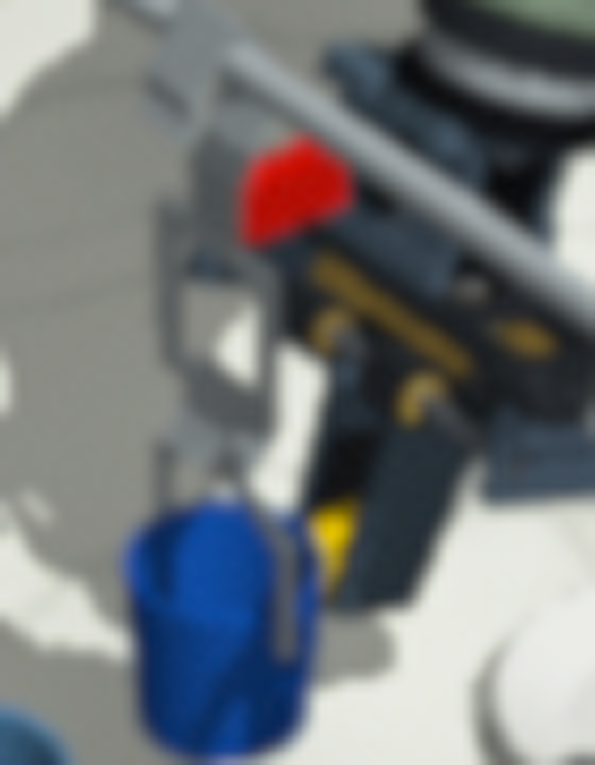

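View pics/wrist29.png

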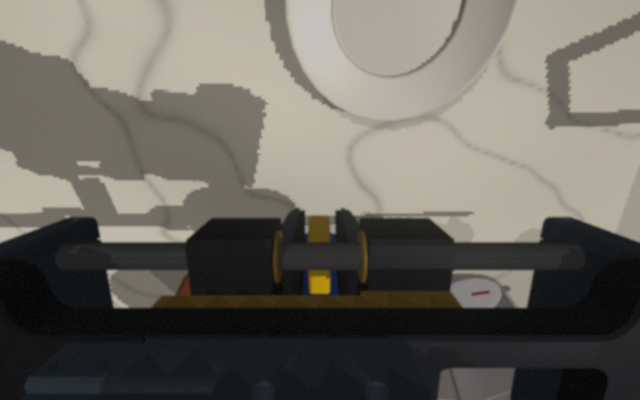

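Call:
drive_tool(series=[[0.7, [0, 0, 0], [0, 0, 0]], [0.6, [0, 0, 0], [0, 0, 0]], [0.5, [0, 0, 0], [0, 0, 0]], [0.45, [0, 0, 0], [0, 0, 0]], [0.4, [0, 0, 0], [0, 0, 0]]])

```text
time_s: 26.65
ee_pos: [594.5, -27.5, 88.7]
ee_rot: [159.7, -0.2, 91.1]
force: [0.4, 0.7, -0.1]
gripper_width: 54.1
```

Call:
drive_tool(series=[[0.4, [0, -3, -1], [0, 0, 0]], [0.4, [0, -10, -4], [0, 0, 0]], [0.4, [0, -20, -7], [0, 0, 0]], [0.4, [0, -34, -12], [0, 0, 0]], [0.4, [0, -50, -18], [0, 0, 0]]])

```text
time_s: 27.15
ee_pos: [540.1, -28.4, 88.0]
ee_rot: [159.7, -0.2, 91.1]
force: [-0.7, 0.2, -0.5]
gripper_width: 54.8
```

```bash
python3 - <<'E'
from h import *
D={n:grab(n,n+'30.png') for n in['scene','top']}
mvs([480,-28,130],1.1,70,180)
crop(D['scene'],265,125,365,255,6,'s30.png')
E
```

```text
grasp now [531.54 -28.47 105.34] z [ 0.34  0.01 -0.94] F [-0.6  -0.13  0.18] w 54.55608543198212 t 27.25 q [  -5.82   14.2   120.52    5.95   25.45 -101.78]
shift [  1.45 -39.94 -40.86] turn [ 0. -0. -0.] 0.23323918773375957
```

View pics/s30.png

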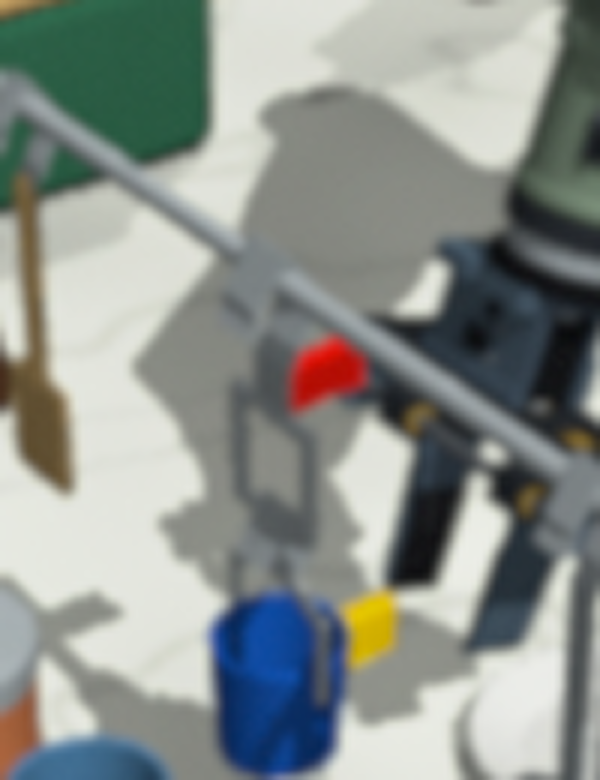

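Call:
drive_tool(series=[[0.4, [0, -12, -6], [0, 0, 0]], [0.4, [0, -25, -14], [0, 0, 0]], [0.4, [0, -40, -25], [0, 0, 0]], [0.4, [0, -55, -38], [0, 0, 0]], [0.4, [0, -65, -50], [0, 0, 0]]])

```text
time_s: 27.75
ee_pos: [460.9, -29.9, 112.5]
ee_rot: [159.8, -0.2, 91.1]
force: [-0.3, -0.3, -0.5]
gripper_width: 54.8
```

Call:
drive_tool(series=[[0.4, [0, 0, 0], [0, 0, 0]], [0.4, [0, 0, 0], [0, 0, 0]], [0.4, [0, 0, 0], [0, 0, 0]], [0.4, [0, 0, 0], [0, 0, 0]], [0.4, [0, 0, 0], [0, 0, 0]]])

```text
time_s: 28.25
ee_pos: [463.4, -30.0, 112.2]
ee_rot: [159.7, -0.2, 91.1]
force: [0.2, -0.5, 0.7]
gripper_width: 54.4
```

Call:
drive_tool(series=[[0.4, [0, 0, 0], [0, 0, 0]], [0.4, [0, 0, 0], [0, 0, 0]], [0.4, [0, 0, 0], [0, 0, 0]], [0.4, [0, 0, 0], [0, 0, 0]], [0.4, [0, 0, 0], [0, 0, 0]]])

```text
time_s: 28.75
ee_pos: [463.1, -30.0, 112.6]
ee_rot: [159.7, -0.2, 91.1]
force: [-1.2, -0.3, -0.4]
gripper_width: 54.5
```

```bash
python3 - <<'E'
from h import *
P=[]
for i in range(10):
    d=env.grab_frame('scene'); h=cv2.cvtColor(d['image'],cv2.COLOR_RGB2HSV)[150:260,270:345]
    o=[]
    for lo,hi in[((20,150,100),(35,255,255)),((0,180,120),(6,255,255)),((110,180,60),(125,255,255))]:
        m=cv2.inRange(h,lo,hi);M=cv2.moments(m);o+=[M['m10']/M['m00'],M['m01']/M['m00']]
    P.append(o)
print(np.array(P)[[0,3,6,9]],np.ptp(P,0))
D=[grab(n,n+'31.png') for n in('scene','top')]
mvs([480,-28,130],1.1,70,180)
crop(D[0],265,125,365,255,6,'s31.png')
E
```

```text
[[56.28 78.75 48.82 36.52 40.56 88.44]
 [56.27 78.84 48.78 36.49 39.71 88.  ]
 [56.28 78.75 48.78 36.49 40.5  87.75]
 [56.28 78.75 48.77 36.59 40.12 87.54]] [0.01 0.08 0.05 0.1  1.96 1.99]
grasp now [456.51 -30.17 130.36] z [ 0.35  0.01 -0.94] F [-0.25  0.43  0.09] w 55.09770640901509 t 29.35 q [  -7.36    5.74  127.05    6.73   27.3  -103.84]
shift [ 1.68 21.84  8.51] turn [ 0.01 -0.   -0.  ] 0.3459545144919962
```

View pics/s31.png

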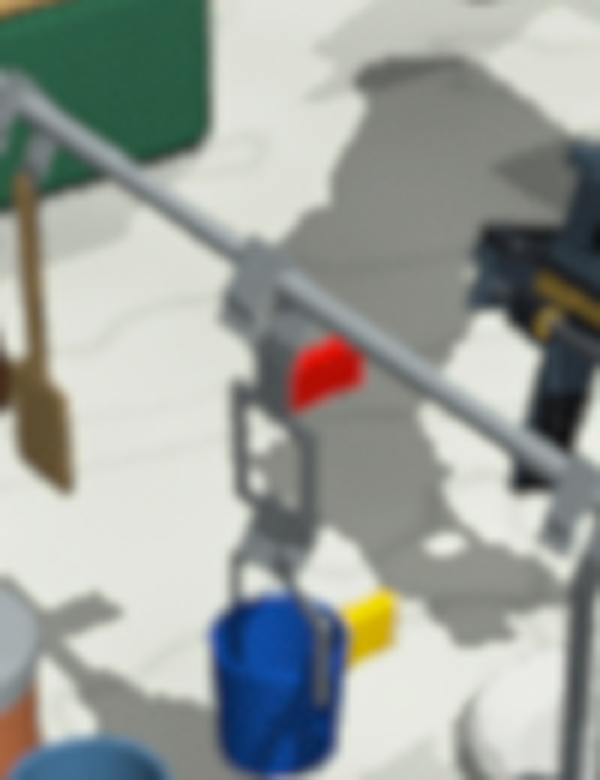

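View pics/top31.png

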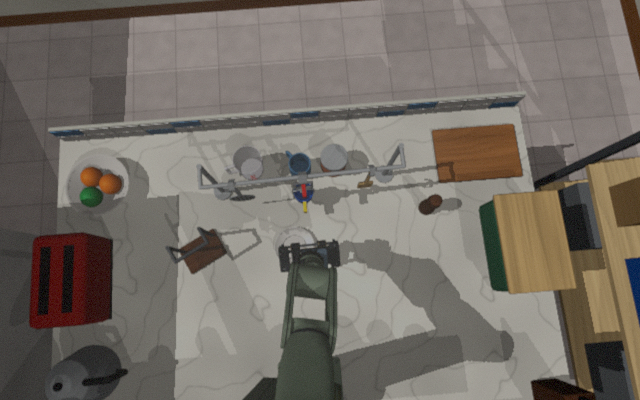

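```bash
python3 -c "
from h import *
print(env.job_done()); print(env.state()['time_s'])"
```

```text
the job is handed in; nothing more can be done
None
the job is handed in; nothing more can be done
```

The hanger now hangs by its hook near the middle of the rail, between the skimmer and the spoon. The blue cup hangs upright from the hanger's lower loop, clear of the counter. I handed the job in at about 29.4 s.

**Last checks:**
- **Stillness:** over ten frames (about 0.5 s), the cup's handle and the hanger's grip moved no more than 0.1 px in the scene camera. The centroid of the cup's blue body wandered about 2 px. I put that down to colour-mask noise, because the handle on the same cup did not move.
- **Contact:** the gripper was open and had pulled back about 130 mm from where it released the cup, with forces near zero.
- **Other things:** by eye in the last top view, the other kitchen things looked unmoved. I did not measure their positions.

**What went less cleanly:**
- **Hanger:** lifting it straight up pushed its shank against the stand's bar, with about 26 N on the tool. It slipped roughly 10 mm and tilted about 7° in the grip. I measured this and corrected it before hanging.
- **Cup:** the camera views disagreed by 3–5 mm on where the cup's hook was. I went in with extra height, lowered it in small steps until the force showed it was seated, then let go.

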